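# Load and level the under-stairs shelf

## Task

Hang the plywood nail caddy by its handle on the hook at the end of the little shelf and let go of it, and only then turn the black T-handle of the shelf's levelling foot until the bubble of the spirit level lying on the shelf sits centred between its two lines. Then press the spirit level down onto the shelf from above, firmly but gently, and finish while still pressing it, bubble centred and caddy hanging. Leave the other things on the bench where they are.

Things in the scene. Friction and masses are not known exactly. Their poses are not given: they have to be found in the camera images.
- shelf: Grey laminate board 160 x 280 x 18 mm, top about 150 mm above the bench, on two legs at its hook end and a levelling foot at the other; with hook, bracket and foot. Origin on the hinge line at its underside over the legs, 110 mm from the board's middle; y along the shelf to the hook end, z up. Starts with the foot end low by 0.02 to 0.045 rad.
- shelf_top (a point): Middle of the shelf board's top face; y along the shelf towards the hook end, z up out of the board.
- hook_seat (a point): Point on top of the hook's 8 mm steel bar where a thing should hang. The bar runs along y, straight out from the shelf's end, from 57 mm before this point (bracket) to 26 mm beyond, then turns up: the tip's top is 17 mm above this point, its outer end 36 mm beyond (+y). Bar top is 21 mm above the board's top; the board ends 60 mm before this point. Below the bar is free space.
- caddy: Loose plywood nail caddy standing on the bench, 0.25 to 0.5 kg: tray 100 (x) x 80 (y) x 40 mm high with an upright handle board 10 mm thick (y), 100 wide (x), 133 high through its middle. The board's slot is 64 mm wide (x), from 56 to 101 mm above the underside; the grip bar above it reaches up to 133 mm. Origin at the centre of the underside, z up.
- caddy_grip (a point): Centre of the caddy's grip bar (100 x 10 x 32 mm tall; grip it across its 10 mm, along y), 117 mm above the underside. Axes as the caddy's.
- caddy_slot (a point): Middle of the upper edge of the caddy's handle slot, 101 mm above the underside: the place that rests on the hook's bar. The hook passes through the slot along the caddy's y.
- foot_grip (a point): Centre of the foot's black T-handle bar, 50 (x) x 12 (y, grip across it) x 28 mm tall; z is its turning axis. Bar underside 25 mm above the board's top. Per rad counter-clockwise seen from above the foot end rises 0.022 rad of tilt: handle up 6.5 mm, bubble 7.7 mm towards the foot end. Needs about 0.9 to 2.1 rad; stays where left; turns back too.
- level: Loose aluminium spirit level lying along the shelf on its top, 180 (x) x 30 (y) x 40 mm high, about 0.35 kg. Origin at the centre of the underside, x along it towards the shelf's hook end (within a few degrees), z up. The vial lies in a 70 mm notch in the middle of the top; press on the flat top faces, 35 to 85 mm from the middle.
- bubble (a joint): Position in m of the bubble (14 mm long) along the level's x from the vial's centre; positive towards the shelf's hook end, 0 is level. It goes to the higher end, 0.35 mm per mrad of tilt, settles in under 1 s, stops at 22 mm. Two black lines are 10 mm either side of the centre.
- tackle_box: Green box with a lid and black carrying handle, 134 x 204 x 117 mm high, 1.6 kg; a bystander. Origin at the centre of its underside.
- jar: Glass jar of nails with a steel lid, 60 mm across, 75 mm high; a bystander. Origin at the centre of its underside.
- c_clamp: Aluminium C-clamp lying flat, about 150 x 80 x 22 mm; a bystander. Origin under the middle of its frame.
- stud_finder: Blue plastic stud finder lying flat, about 125 x 60 x 28 mm; a bystander. Origin at the underside, 25 mm from the middle towards its wide end.
Things that resemble listed ones, but are neither listed nor needed, are in the scene too. What is meant by the caddy is not purple, and is the smaller of those in its own colour.

How it is judged:
By the outcome, as a careful person would: the job done as asked, in the order asked, and still so for the second after the job is handed in, while the arm keeps its last pose, push and grip.
It also fails if it takes over 72 s, if anything falls off the work surface, if the arm or the gripper's body presses on something with over 40 N, if the wrist force passes 120 N, or if a joint passes its speed limit or range.

## Robot

A 7-joint arm with a two-finger parallel gripper is mounted at the origin on the work surface. World frame = base frame: x ahead of the robot, y to its left, z up, the work surface at z = 0. Lengths are in m, angles in rad, forces in N, time in s.
With the tool pointing down it reaches from about 0.425 to 0.925 m from the base axis. Payload 6.8 kg.
Tool frame: the origin (TCP) lies on the mounting face of the last link; the fingertips stand 173 mm ahead of it and the grasp point (between the pads) lies 155 mm ahead of it; y points along the fingers, x is the direction in which the jaws open and shut, and the axes are right-handed (so a half turn about y gives the same grasp; the last joint's range is limited). The gripper opens to 85 mm and grips with 20 to 120 N. Pads are 22 mm wide; open, the fingers measure 114 mm over their backs; the gripper's body (76 mm by 85 mm) begins 54 mm behind the grasp point. The pads swing forward as they close: fully open they stand 13 mm farther back than shut.
Start: joints at [1.143, 0.477, 0.022, 1.555, -0.011, 1.109, -0.083], TCP at [0.212, -0.641, 0.405] pointing down, gripper open.
Joint ranges: [-2.96, 2.96], [-0.34, 2.1], [-1.41, 1.46], [0.24, 2.44], [-1.37, 4.51], [0.17, 1.92], [-2.96, 2.96]. Speed limits (rad/s): [2.39, 2.39, 3.14, 3.14, 3.14, 3.14, 3.14].

## Interface

Orientations are given as a rotation vector (axis times angle).
In Python, from bench import r gives the robot as it stands.
- The arm moves only by the tool step_arm, never from a script. Its arguments are lists of equal length, an entry for each row: "xyz": the shift along the tool's x, y, z scaled (see below), a list of three; "rotation": the turn, a rotation vector about the tool's x, y, z scaled (see below), a list of three. A call has 1 to 20 rows; each row is the pose to reach, as a shift and turn from the pose measured when the call began, along the tool's axes at that moment; what a row does not reach only later rows make up. The controller multiplies each number of a shift by 30 cm and each number of a turn by 90 degrees. A row lasts 1/8 s, in which the tool goes at most 62.5 mm and 10.7 degrees, less where a joint would pass 70% of its speed; a pose out of reach is approached as far as the arm can. A call with a number of a shift or a turn outside -1 to 1 is refused whole. A call with a gripper value outside its range is refused whole. "grip" is the closure, from 0 (fully open) to 1 (shut), set as the call begins (left out, the last holds). The fingers move at their own pace and stop on an object; "force" is the grip in N (left out, the last holds). Time passes only in rows, so rows that repeat a pose let the fingers close. It gives the time, the measured TCP pose, the force and the opening at its end, in the units of the state.
- r.get_obs(): the state, without advancing time (a new reading comes with each control period).
- r.grab_frame(name): name is "scene" or "top"; returns a dict with "pixels" (384x512x3 uint8, red, green, blue), "fx", "fy", "cx", "cy" (pixels), "dist_coeffs" ([k1, k2, p1, p2, k3] as OpenCV has them; the pictures are not rectified), "position" and "attitude" of the camera in the world. Camera axes: x right, y down, z forward; pixel columns grow to the right and rows downward; lengths in m; the calibration is good to about 2 mm. A picture is of the moment at which its call begins. There is no depth.
- r.hand_in(): hands the job in, once; it reports no verdict.
The state is a dict: "clock": time; "joints": joint angles; "qvel": joint speeds; "tau": joint torques, N m; "tcp_pos": TCP position; "orientation": TCP orientation; "contact_force": force on the tool from outside, world axes, zero at the start; "moment": the same for the moment, N m; "grip_width": finger opening in m.
Only numpy, scipy, OpenCV 4.12 (cv2) and the standard library are available. Lean on these libraries where they do the work, as an engineer would, in place of code of your own. Each camera call takes 0.05 s, during which the arm holds its last target.

## Working session

There is one attempt and no reset: what is moved stays moved. The work goes in short steps, Python scripts to look and compute and a tool call to move; the robot and the scene stay as the last step left them, time stands still between calls to the robot, and variables do not carry over. Pictures are saved under pics/ and viewed, and the job is handed in when it is done.

Besides the shell and the picture viewer there is one more tool, called after ">>>" by a JSON object that holds its "api" and its "payload", one argument or row to a line. step_arm: Moves the arm, as the interface text tells. Its arguments: {"type":"object","properties":{"xyz":{"type":"array"},"rotation":{"type":"array"},"grip":{"type":"number"},"force":{"type":"number"}},"required":["xyz","rotation"]}

```bash
mkdir -p pics; ls; python3 - <<'E'
from bench import r
import cv2,json
o=r.get_obs()
print(o)
for n in("scene","top"):
    f=r.grab_frame(n); p=f.pop("pixels"); print(n,f)
    import pickle; pickle.dump((p,f),open(f"{n}0.pkl","wb"))
    cv2.imwrite(f"pics/{n}0.png",cv2.resize(p[:,:,::-1],(800,600),interpolation=cv2.INTER_CUBIC))
E
```

```text
pics
{'clock': 0.0, 'joints': array([ 1.14291277,  0.47781716,  0.0223295 ,  1.55644932, -0.0115002 ,
        1.10929561, -0.08311904]), 'qvel': array([-6.54263427e-04, -5.15867426e-04, -3.02598974e-04,  2.43381105e-03,
       -8.13297567e-06,  1.30056041e-03, -1.28673572e-03]), 'tau': array([-3.94982235e-04, -5.96440566e+01,  1.60784326e+00, -2.81196749e+01,
        1.24492549e-02,  9.34429758e-03,  3.08708468e-05]), 'tcp_pos': array([ 0.21212167, -0.64051595,  0.40371469]), 'orientation': array([-1.34269066,  0.97163011, -0.96903388]), 'contact_force': array([-0.04422139,  0.42332249,  0.05411578]), 'moment': array([-0.01692113, -0.01220468,  0.02211778]), 'grip_width': 0.08565250834767843}
scene {'fx': 388.2161774707837, 'fy': 388.2161774707837, 'cx': 252.67553850371533, 'cy': 190.72018929277456, 'dist_coeffs': array([-0.12696082,  0.        ,  0.        ,  0.        ,  0.        ]), 'position': array([ 1.21020917, -0.85863395,  0.92386153]), 'attitude': array([-2.10528898, -0.69414671,  0.38246125])}
top {'fx': 400.3694783570564, 'fy': 400.3694783570564, 'cx': 256.1663481855746, 'cy': 192.80516087822124, 'dist_coeffs': array([-0.12292989,  0.        ,  0.        ,  0.        ,  0.        ]), 'position': array([0.34607817, 0.01027379, 1.33744943]), 'attitude': array([-2.16983141,  2.11518753, -0.18614344])}
```

View pics/scene0.png

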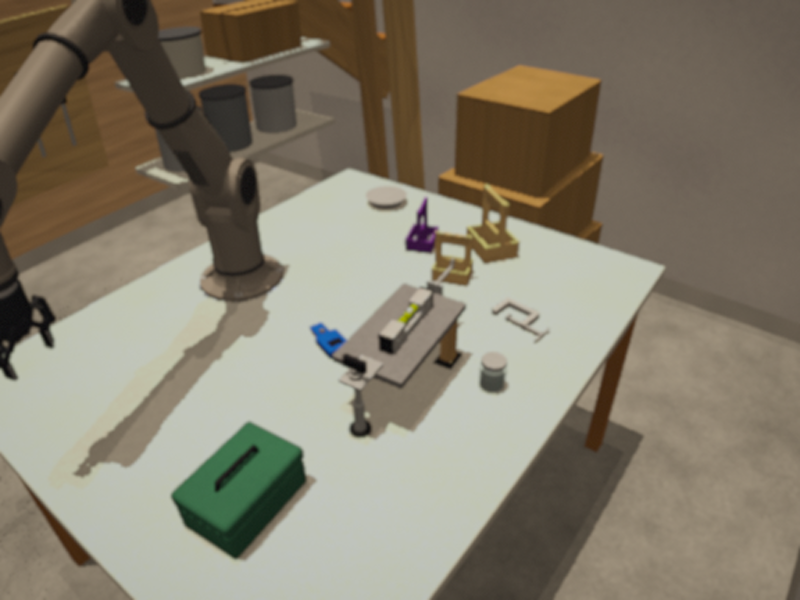

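View pics/top0.png

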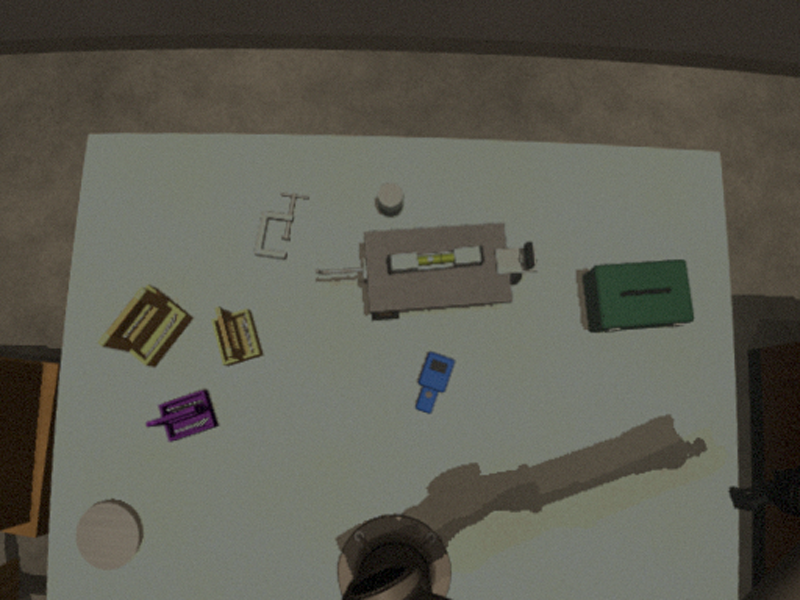

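```bash
python3 - <<'E'
from scipy.spatial.transform import Rotation as R
print(R.from_rotvec([-1.34269066,  0.97163011, -0.96903388]).as_matrix())
print(R.from_rotvec([-2.16983141,  2.11518753, -0.18614344]).as_matrix())
print(R.from_rotvec([-2.10528898, -0.69414671,  0.38246125]).as_matrix())
E
```

```text
[[ 3.14371451e-01 -7.03340933e-04  9.49299792e-01]
 [-9.49298276e-01  1.70178297e-03  3.14372210e-01]
 [-1.83661307e-03 -9.99998305e-01 -1.32688353e-04]]
[[ 0.02437374 -0.98667235  0.16088382]
 [-0.99960607 -0.02629377 -0.00981578]
 [ 0.0139152  -0.16058119 -0.98692454]]
[[ 0.79794915  0.33775497 -0.49919809]
 [ 0.6024307  -0.47280618  0.64306421]
 [-0.01882581 -0.81386479 -0.58074925]]
```

```bash
cat > h.py <<'E'
import numpy as np,cv2,pickle
from scipy.spatial.transform import Rotation as R
def grab(n,tag):
    from bench import r
    f=r.grab_frame(n);p=f.pop("pixels");pickle.dump((p,f),open(f"{n}{tag}.pkl","wb"));return p,f
def load(n,tag): return pickle.load(open(f"{n}{tag}.pkl","rb"))
def K(f): return np.array([[f["fx"],0,f["cx"]],[0,f["fy"],f["cy"]],[0,0,1.]])
def ray(f,uv):
    u=cv2.undistortPoints(np.array([[uv]],float),K(f),f["dist_coeffs"])[0,0]
    return R.from_rotvec(f["attitude"]).apply([u[0],u[1],1.])
def atz(f,uv,z):
    d=ray(f,uv);c=f["position"];return c+d*(z-c[2])/d[2]
def proj(f,P):
    Rm=R.from_rotvec(f["attitude"]).inv(); P=np.atleast_2d(P)
    X=Rm.apply(P-f["position"])
    return cv2.projectPoints(X.reshape(-1,1,3),np.zeros(3),np.zeros(3),K(f),f["dist_coeffs"])[0][:,0]
def tri(f1,a,f2,b):
    d1,d2=ray(f1,a),ray(f2,b);A=np.stack([d1,-d2],1)
    t=np.linalg.lstsq(A,f2["position"]-f1["position"],rcond=None)[0]
    p,q=f1["position"]+d1*t[0],f2["position"]+d2*t[1]
    return (p+q)/2,np.linalg.norm(p-q)
def crop(p,x0,y0,x1,y1,name,s=None):
    s=s or min(800/(x1-x0),600/(y1-y0))
    im=cv2.resize(p[y0:y1,x0:x1,::-1],None,fx=s,fy=s,interpolation=cv2.INTER_CUBIC)
    im=np.clip(im.astype(float)*1.3,0,255).astype(np.uint8)
    for k in range(x0,x1):
        if k%10==0: cv2.putText(im,str(k),(int((k+.5-x0)*s),10),0,.35,(0,0,255),1);cv2.line(im,(int((k+.5-x0)*s),12),(int((k+.5-x0)*s),18),(0,0,255),1)
    for k in range(y0,y1):
        if k%10==0: cv2.putText(im,str(k),(0,int((k+.5-y0)*s)+4),0,.35,(0,0,255),1);cv2.line(im,(24,int((k+.5-y0)*s)),(30,int((k+.5-y0)*s)),(0,0,255),1)
    cv2.imwrite("pics/"+name,im)
E
python3 - <<'E'
from h import *
p,f=load("top",0)
crop(p,130,180,180,240,"c1.png"); crop(p,195,135,355,210,"c2.png")
p,f=load("scene",0)
crop(p,260,130,340,190,"c3.png"); crop(p,205,160,325,290,"c4.png")
E
```

```text
(no output)
```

View pics/c1.png

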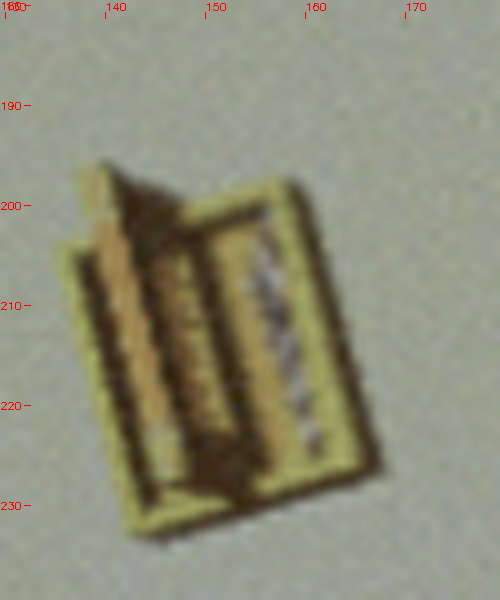

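View pics/c2.png

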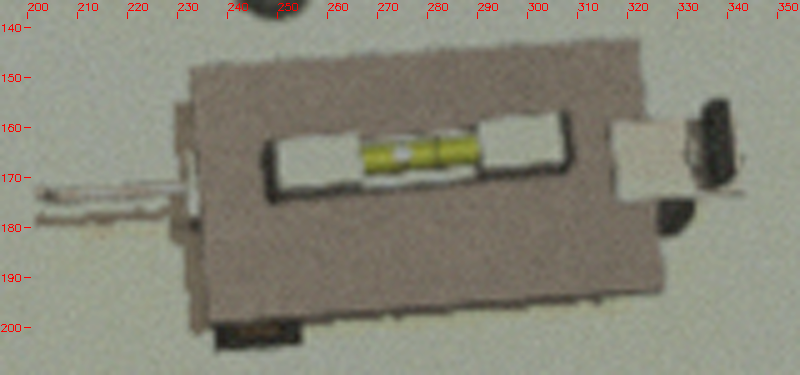

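View pics/c3.png

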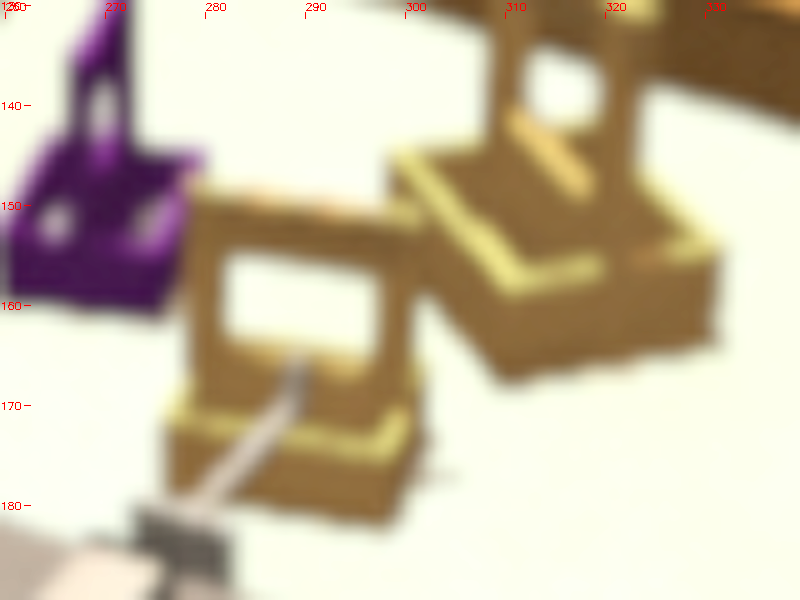

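View pics/c4.png

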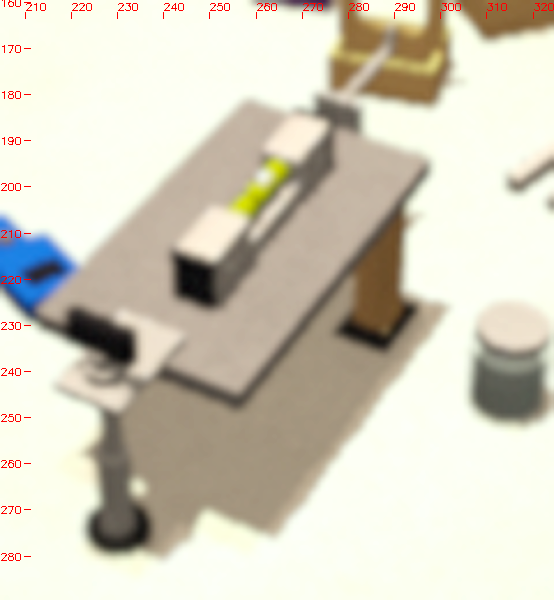

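```bash
cat > fit.py <<'E'
from h import *
from scipy.optimize import least_squares
_,ft=load("top",0);_,fs=load("scene",0)
def fit(obs,pose,x0,names):
    # obs: (cam, pt local, uv)
    def res(x):
        Rm,t=pose(x);o=[]
        for c,P,uv in obs:
            o+=list(proj(c,Rm.apply(P)+t)[0]-uv)
        return np.array(o)
    s=least_squares(res,x0,loss='soft_l1');rr=res(s.x).reshape(-1,2)
    print(names,s.x.round(4));print(rr.round(1).tolist());return s.x
def cpose(x): return R.from_rotvec([0,0,x[2]]),np.array([x[0],x[1],0])
def spose(x): return R.from_euler('ZX',[x[2],x[3]]),np.array([x[0],x[1],.132])
if __name__=="__main__":
    # caddy: y local ~ toward hook +y world-ish; x local -> world x
    print([atz(ft,u,.04).round(3) for u in [(136,204),(158.5,197.5),(165,226),(143,232.5)]])
    h=.04
    # image up = +x world, left=+y
    ob=[(ft,[.05,.04,h],(136,204)),(ft,[.05,-.04,h],(158.5,197.7)),(ft,[-.05,-.04,h],(165.3,226)),(ft,[-.05,.04,h],(143,232.7)),
     (ft,[.05,0,.133],(138.8,196)),(ft,[-.05,0,.133],(145.8,227.8)),
     (fs,[-.05,-.04,h],(276.5,171)),(fs,[.05,-.04,h],(298,175)),(fs,[-.05,0,.133],(278.5,148)),(fs,[.05,0,.133],(301,151)),(fs,[-.05,-.04,0],(276,178.5)),(fs,[.05,-.04,0],(298,182.5))]
    fit(ob,cpose,[.5,.4,0.2],"caddy")
    b=[[-.08,.03,.018],[.08,.03,.018],[.08,-.25,.018],[-.08,-.25,.018]]
    ob=[(ft,b[0],(235,199)),(ft,b[1],(232,147.5)),(ft,b[2],(320.5,142.5)),(ft,b[3],(325,193)),
        (fs,b[0],(257,181)),(fs,b[1],(296,194)),(fs,b[2],(254,244.5)),(fs,b[3],(213,227))]
    x=fit(ob,spose,[.6,.1,0,.03],"shelf")
    Rm,t=spose(x)
    for nm,P in dict(top=[0,-.11,.018],seat=[0,.09,.039],tip=[0,.122,.056],foot=[0,-.29,.018+.039]).items():
        w=Rm.apply(P)+t;print(nm,w.round(4),proj(ft,w).round(1),proj(fs,w).round(1))
    # T handle centre triangulate at top
    for a,c in [((337,154.5),(236.5,233)),((336.5,172),(220,227)),((203,173.5),(287,167))]:
        p,e=tri(ft,a,fs,c);print(p.round(4),e.round(4),(Rm.inv().apply(p-t)).round(4))
E
python3 fit.py
```

```text
[array([0.51 , 0.392, 0.04 ]), array([0.533, 0.318, 0.04 ]), array([0.44 , 0.291, 0.04 ]), array([0.417, 0.362, 0.04 ])]
caddy [0.4757 0.3425 0.308 ]
[[-1.1, -0.5], [-0.3, -0.8], [0.3, 0.1], [-0.9, 0.1], [-0.0, -0.1], [0.7, -0.5], [-1.6, -0.1], [-0.0, -0.1], [-0.5, -0.8], [0.4, -0.2], [-1.2, 0.3], [-0.5, 0.4]]
shelf [0.601  0.0403 0.099  0.0484]
[[-0.0, 0.1], [-0.4, 0.0], [0.8, 0.2], [1.7, 0.2], [0.4, -1.5], [1.9, -1.4], [1.4, 0.4], [-1.8, -0.2]]
top [ 0.612  -0.0699  0.1447] [[279.1 170.3]] [[256.5 209. ]]
seat [0.5923 0.1279 0.1753] [[213.1 172.8]] [[285.1 172.2]]
tip [0.5892 0.1589 0.1938] [[201.9 172.2]] [[289.3 163.7]]
foot [ 0.6299 -0.2507  0.1749] [[339.9 164. ]] [[224.  234.5]]
[ 0.6597 -0.2367  0.1855] 0.0094 [ 0.031  -0.2786  0.067 ]
[ 0.604  -0.2383  0.1815] 0.001 [-0.0246 -0.2748  0.0628]
[0.5857 0.1551 0.1815] 0.0058 [-0.0039  0.118   0.0439]
```

```bash
cat > ov.py <<'E'
from h import *
def box(c,d):
    c=np.array(c);d=np.array(d)/2;V=[c+d*[a,b,e] for a in(-1,1) for b in(-1,1) for e in(-1,1)]
    return [(V[i],V[j]) for i in range(8) for j in range(i) if bin(i^j).count('1')==1]
def overlay(p,f,parts,win,name):
    x0,y0,x1,y1=win;s=min(800/(x1-x0),600/(y1-y0))
    crop(p,*win,name,s);im=cv2.imread("pics/"+name)
    for segs,(Rm,t),col in parts:
        for a,b in segs:
            q=(proj(f,Rm.apply([a,b])+t)+.5-[x0,y0])*s
            cv2.line(im,tuple(q[0].astype(int)),tuple(q[1].astype(int)),col,1)
    cv2.imwrite("pics/"+name,im)
def caddysegs(): return box([0,0,.02],[.1,.08,.04])+box([0,0,.0665],[.1,.01,.133])
def shelfsegs(fx=0,fy=-.28,hx=0,ta=0):
    s=box([0,-.11,.009],[.16,.28,.018])
    s+=[([hx,.033,.035],[hx,.116,.035]),([hx,.122,.035],[hx,.122,.056])]
    c,n=np.cos(ta),np.sin(ta)
    s+=[tuple(R.from_rotvec([0,0,ta]).apply(np.array(e))+[fx,fy,.018+.025+.014] for e in sg) for sg in box([0,0,0],[.05,.012,.028])]
    return s
E
python3 - <<'E'
from ov import *; from fit import cpose,spose
c=cpose([.4757,.3425,.308]);s=spose([0.601,0.0403,0.099,0.0484])
for n,w1,w2 in(("top",(130,180,180,240),(195,135,355,210)),("scene",(260,130,340,190),(205,160,325,290))):
    p,f=load(n,0)
    overlay(p,f,[(caddysegs(),c,(255,0,0))],w1,f"o_{n}1.png")
    overlay(p,f,[(shelfsegs(),s,(255,0,0))],w2,f"o_{n}2.png")
E
```

```text
(no output)
```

View pics/o_top1.png

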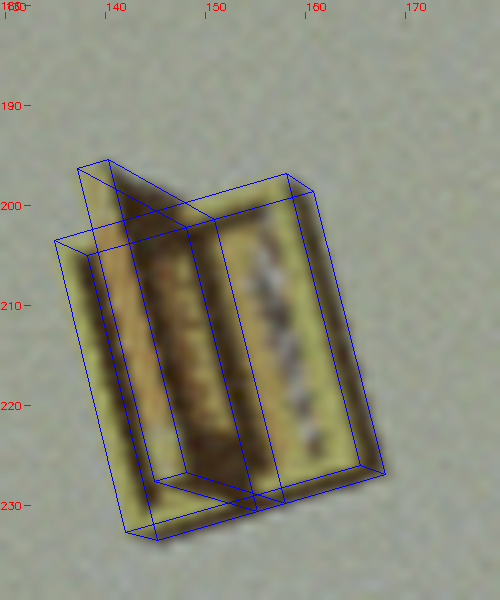

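View pics/o_scene1.png

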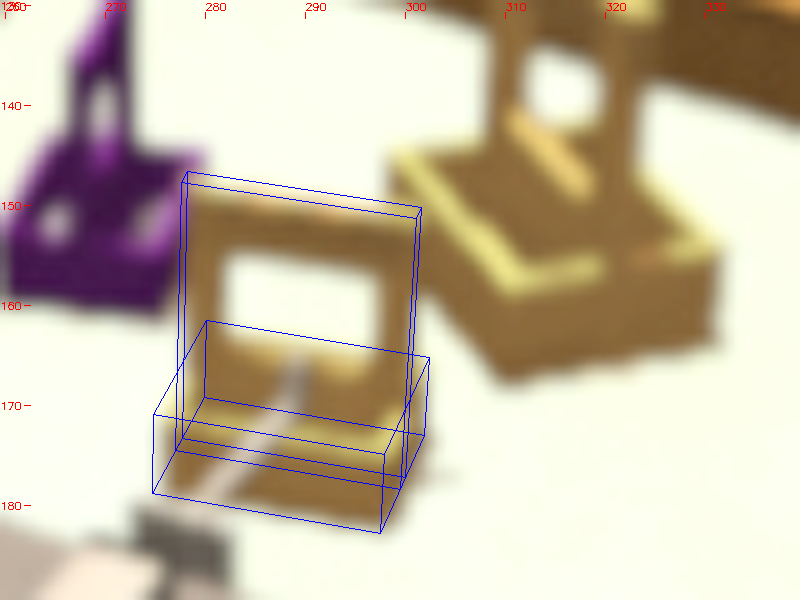

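View pics/o_top2.png

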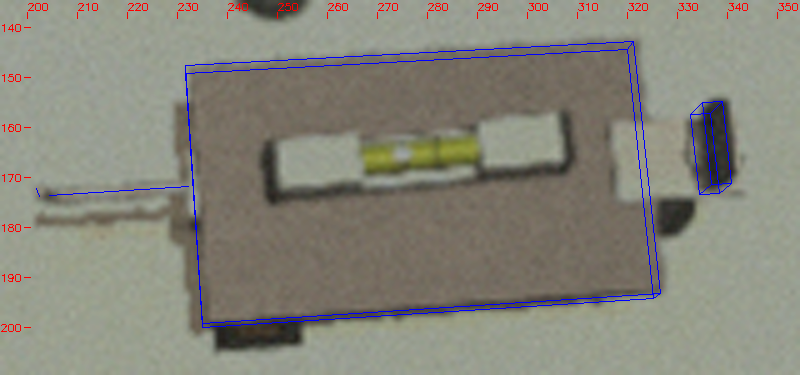

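View pics/o_scene2.png

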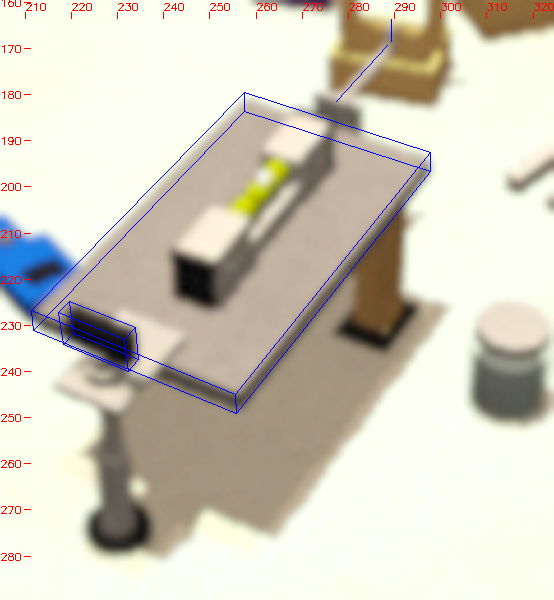

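```bash
cat > fit2.py <<'E'
from fit import *
h=.04
cob=[(0,[.05,.04,h],(135.7,204)),(0,[.05,-.04,h],(158.3,197.5)),(0,[-.05,-.04,h],(165.3,226)),(0,[-.05,.04,h],(142.7,232.7)),
 (0,[.05,0,.133],(138.8,196)),(0,[-.05,0,.133],(145.8,227.8)),(0,[.05,-.04,0],(161,198.5)),(0,[-.05,-.04,0],(167.7,226.8)),
 (1,[-.05,-.04,h],(276.7,171)),(1,[.05,-.04,h],(298.3,175.3)),(1,[-.05,0,.133],(278.3,148)),(1,[.05,0,.133],(301.3,151)),(1,[-.05,-.04,0],(276.3,178.8)),(1,[.05,-.04,0],(298.3,182.7))]
b=[[-.08,.03,.018],[.08,.03,.018],[.08,-.25,.018],[-.08,-.25,.018]]
sob=[(0,b[0],(235,199)),(0,b[1],(232.7,147.7)),(0,b[2],(320.8,142.5)),(0,b[3],(325.5,193)),
    (1,b[0],(257.5,181.5)),(1,b[1],(296,195)),(1,b[2],(254.5,244.8)),(1,b[3],(213.5,227))]
cams=[ft,fs]
def res(x):
    o=[]
    sh=[x[7:9],x[9:11]]
    for ob,(Rm,t) in((cob,cpose(x[:3])),(sob,spose(x[3:7]))):
        for c,P,uv in ob: o+=list(proj(cams[c],Rm.apply(P)+t)[0]+sh[c]-uv)
    return np.array(o+list(np.array(x[7:11])/.7)+[(x[6]-.035)/.008])
s=least_squares(res,[.4757,.3425,.308,.601,.04,.099,.045,0,0,0,0])
print(s.x.round(4));print(res(s.x)[:44].reshape(-1,2).round(1).tolist())
E
python3 fit2.py
```

```text
[ 0.4763  0.3429  0.3075  0.6017  0.0394  0.0976  0.0371 -0.0441  0.2446
  0.2783  0.5174]
[[-0.9, -0.4], [-0.3, -0.6], [0.1, 0.1], [-0.8, 0.1], [-0.1, -0.1], [0.6, -0.5], [-0.3, 0.2], [0.2, 0.3], [-1.4, 0.4], [0.1, 0.1], [0.1, -0.3], [0.6, 0.3], [-1.1, 0.5], [-0.3, 0.7], [0.1, 0.2], [-0.9, -0.1], [0.9, 0.1], [1.5, 0.2], [0.3, -1.2], [2.2, -1.6], [1.1, 0.2], [-2.1, -0.2]]
```

```bash
cat > go.py <<'E'
from h import *
def st():
    from bench import r
    o=r.get_obs();Rm=R.from_rotvec(o["orientation"])
    X=Rm.as_matrix();g=o["tcp_pos"]+.155*X[:,1]
    print("t",round(o["clock"],2),"grasp",g.round(4),"xaxis ang",np.arctan2(X[1,0],X[0,0]).round(4),"ydir",X[:,1].round(4),"w",round(o["grip_width"],4),"F",o["contact_force"].round(1),"M",o["moment"].round(2),"q",o["joints"].round(2))
    return o,Rm,g
def plan(tgt,ang=None):
    """grasp-point target, tool x-axis heading -> units"""
    o,Rm,g=st()
    X=Rm.as_matrix()
    if ang is None: ang=np.arctan2(X[1,0],X[0,0])
    y=np.array([0,0,-1.]);x=np.array([np.cos(ang),np.sin(ang),0]);z=np.cross(x,y)
    T=np.stack([x,y,z],1);rel=Rm.inv()*R.from_matrix(T)
    tcp=np.array(tgt)-.155*y
    s=Rm.inv().apply(tcp-o["tcp_pos"])
    print("xyz",(s/.3).round(3).tolist(),"rot",(rel.as_rotvec()/(np.pi/2)).round(3).tolist(),"mm",np.linalg.norm(s)*1e3)
E
python3 -c "
from go import *
plan([.42,-.42,.25]);plan([.62,-.15,.25])
from fit import spose
Rm,t=spose([.6017,.0394,.0976,.037])
for n,P in dict(top=[0,-.11,.018],seat=[0,.09,.039],tip=[0,.122,.056],foot=[0,-.28,.018+.039]).items(): print(n,(Rm.apply(P)+t).round(4))
"
```

```text
t 0.1 grasp [ 0.212  -0.6403  0.2488] xaxis ang -1.251 ydir [-6.0e-04  1.5e-03 -1.0e+00] w 0.0851 F [-0.1  0.  -0.9] M [0.02 0.04 0.04] q [ 1.14  0.48  0.02  1.56 -0.01  1.11 -0.08]
xyz [-0.48, -0.003, 0.889] rot [0.0, 0.0, -0.001] mm 303.07413869818294
t 0.1 grasp [ 0.212  -0.6403  0.2488] xaxis ang -1.251 ydir [-6.0e-04  1.5e-03 -1.0e+00] w 0.0851 F [-0.1  0.  -0.9] M [0.02 0.04 0.04] q [ 1.14  0.48  0.02  1.56 -0.01  1.11 -0.08]
xyz [-1.125, -0.002, 1.805] rot [0.0, 0.0, -0.001] mm 637.96424198323
top [ 0.6125 -0.0707  0.1459]
seat [0.5931 0.1275 0.1743]
tip [0.59   0.1587 0.1925]
foot [ 0.6292 -0.2412  0.1786]
```

>>> {"api": "step_arm", "payload": {
  "xyz": [
    [-0.48,-0.1,0.89],
    [-0.48,-0.1,0.89],
    [-0.48,-0.1,0.89],
    [-0.48,-0.1,0.89],
    [-0.48,-0.1,0.89]
  ],
  "rotation": [
    [0,0,0],
    [0,0,0],
    [0,0,0],
    [0,0,0],
    [0,0,0]
  ]
}}

```text
clock: 0.72
tcp_pos: [0.4218, -0.4178, 0.434]
orientation: [-1.343, 0.971, -0.968]
contact_force: [1.0, -0.3, 0.1]
grip_width: 0.0854
```

```bash
python3 -c "
from go import *
plan([.60,-.12,.28]);plan([.58,.15,.28])"
```

```text
t 0.72 grasp [ 0.4217 -0.4175  0.279 ] xaxis ang -1.2498 ydir [-7.e-04  2.e-03 -1.e+00] w 0.0854 F [ 1.  -0.3  0.1] M [-0.04  0.03  0.01] q [ 0.74  0.32 -0.08  1.72  0.03  1.11 -0.6 ]
xyz [-0.754, -0.002, 0.877] rot [0.0, 0.0, -0.001] mm 347.0507783548254
t 0.72 grasp [ 0.4217 -0.4175  0.279 ] xaxis ang -1.2498 ydir [-7.e-04  2.e-03 -1.e+00] w 0.0854 F [ 1.  -0.3  0.1] M [-0.04  0.03  0.01] q [ 0.74  0.32 -0.08  1.72  0.03  1.11 -0.6 ]
xyz [-1.63, 0.0, 1.098] rot [0.0, 0.0, -0.001] mm 589.4247200288489
```

>>> {"api": "step_arm", "payload": {
  "xyz": [
    [-0.75,0,0.88],
    [-0.75,0,0.88],
    [-0.75,0,0.88],
    [-0.75,0,0.88],
    [-0.75,0,0.88],
    [-0.75,0,0.88]
  ],
  "rotation": [
    [0,0,0],
    [0,0,0],
    [0,0,0],
    [0,0,0],
    [0,0,0],
    [0,0,0]
  ]
}}

```text
clock: 1.48
tcp_pos: [0.6024, -0.1171, 0.4341]
orientation: [-1.343, 0.969, -0.964]
contact_force: [0.3, 0.1, 0.5]
grip_width: 0.0852
```

```bash
python3 -c "
from go import *
plan([.535,.165,.28],.3075-np.pi/2);plan([.476,.343,.2],.3075-np.pi/2)"
```

```text
t 1.48 grasp [ 0.6023 -0.1166  0.2791] xaxis ang -1.2458 ydir [-0.001   0.0034 -1.    ] w 0.0852 F [0.3 0.1 0.5] M [-0.01 -0.03  0.02] q [ 0.27  0.36 -0.23  1.66  0.09  1.13 -1.23]
xyz [-0.963, 0.0, 0.087] rot [-0.0, 0.011, -0.002] mm 290.06165714749267
t 1.48 grasp [ 0.6023 -0.1166  0.2791] xaxis ang -1.2458 ydir [-0.001   0.0034 -1.    ] w 0.0852 F [0.3 0.1 0.5] M [-0.01 -0.03  0.02] q [ 0.27  0.36 -0.23  1.66  0.09  1.13 -1.23]
xyz [-1.587, 0.269, 0.09] rot [-0.0, 0.011, -0.002] mm 483.6820093461778
```

>>> {"api": "step_arm", "payload": {
  "xyz": [
    [-0.96,0,0.09],
    [-0.96,0,0.09],
    [-0.96,0,0.09],
    [-0.96,0,0.09],
    [-0.96,0,0.09]
  ],
  "rotation": [
    [0,0.01,0],
    [0,0.01,0],
    [0,0.01,0],
    [0,0.01,0],
    [0,0.01,0]
  ]
}}

```text
clock: 2.1
tcp_pos: [0.5347, 0.1675, 0.435]
orientation: [-1.339, 0.979, -0.973]
contact_force: [0.5, 0.1, 0.2]
grip_width: 0.0851
```

```bash
python3 -c "
from go import *
plan([.476,.343,.22],.3075-np.pi/2)"
```

```text
t 2.1 grasp [0.5345 0.1682 0.28  ] xaxis ang -1.2584 ydir [-0.0015  0.004  -1.    ] w 0.0851 F [0.5 0.1 0.2] M [ 0.   -0.03  0.01] q [-0.11  0.29 -0.37  1.78  0.11  1.1  -1.78]
xyz [-0.616, 0.203, -0.006] rot [0.0, 0.003, -0.003] mm 194.49814030445873
```

>>> {"api": "step_arm", "payload": {
  "xyz": [
    [-0.62,0.2,0],
    [-0.62,0.2,0],
    [-0.62,0.2,0],
    [-0.62,0.2,0],
    [-0.62,0.2,0]
  ],
  "rotation": [
    [0,0,0],
    [0,0,0],
    [0,0,0],
    [0,0,0],
    [0,0,0]
  ]
}}

```text
clock: 2.72
tcp_pos: [0.4772, 0.345, 0.3752]
orientation: [-1.34, 0.978, -0.972]
contact_force: [-0.4, -0.3, 0.9]
grip_width: 0.0856
```

```bash
python3 -c "
from go import *
from ov import *
p,f=grab('scene',1);crop(p,240,60,360,190,'s1.png')
p,f=grab('top',1);crop(p,110,140,230,240,'t1.png')
plan([.476,.343,.13],.3075-np.pi/2)"
```

```text
t 2.83 grasp [0.4784 0.3435 0.221 ] xaxis ang -1.261 ydir [-9.0e-04  2.9e-03 -1.0e+00] w 0.0853 F [ 0.5 -0.6 -0.4] M [0.01 0.01 0.06] q [-0.39  0.4  -0.43  1.77  0.19  1.01 -2.15]
xyz [-0.001, 0.303, -0.008] rot [-0.0, 0.001, -0.002] mm 90.98642252033065
```

View pics/s1.png

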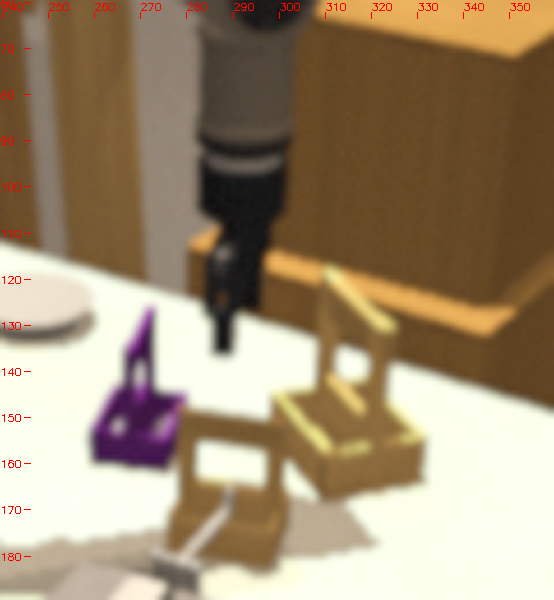

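View pics/t1.png

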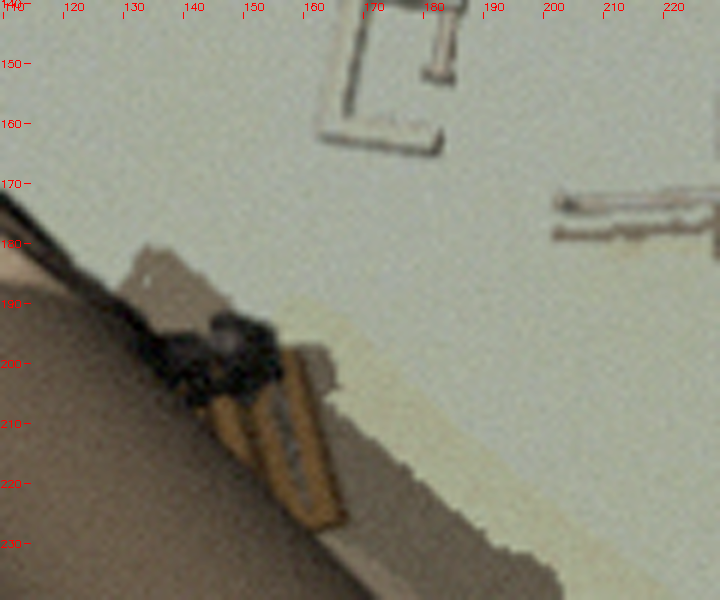

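>>> {"api": "step_arm", "payload": {
  "xyz": [
    [0,0.15,-0.01],
    [0,0.25,-0.01],
    [0,0.303,-0.01],
    [0,0.303,-0.01]
  ],
  "rotation": [
    [0,0,0],
    [0,0,0],
    [0,0,0],
    [0,0,0]
  ]
}}

```text
clock: 3.32
tcp_pos: [0.4762, 0.3413, 0.2847]
orientation: [-1.339, 0.981, -0.977]
contact_force: [0.2, -0.9, 0.4]
grip_width: 0.0852
```

```bash
python3 -c "
from go import *
from ov import *
p,f=grab('scene',1);crop(p,250,90,340,190,'s2.png')
plan([.476,.343,.13],.3075-np.pi/2)
print(proj(f,np.array([[.476,.343,.13],[.476,.343,.13-.018+.013]])))"
```

```text
t 3.38 grasp [0.4763 0.3425 0.1307] xaxis ang -1.2623 ydir [-2.0e-04  3.1e-03 -1.0e+00] w 0.0853 F [-0.6  0.4  0.9] M [-0.   -0.03  0.03] q [-0.42  0.5  -0.4   1.85  0.25  0.83 -2.21]
xyz [-0.004, 0.002, -0.0] rot [-0.0, 0.001, -0.002] mm 1.2618156488289753
[[289.69228925 149.57986207]
 [289.65077633 150.63418846]]
```

View pics/s2.png

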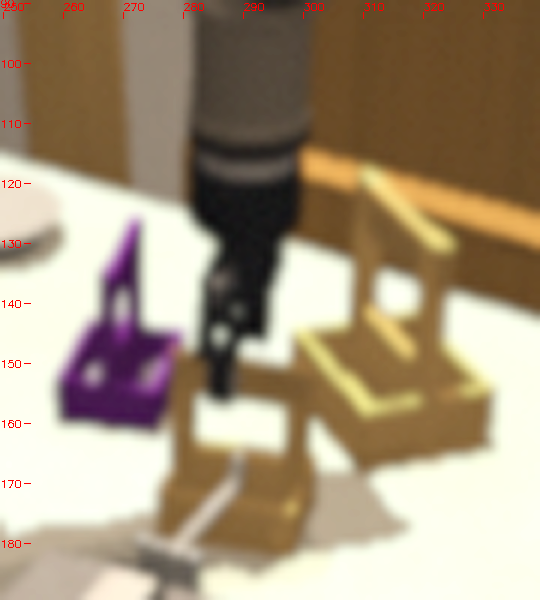

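>>> {"api": "step_arm", "payload": {
  "xyz": [
    [0,0,0],
    [0,0,0],
    [0,0,0],
    [0,0,0],
    [0,0,0],
    [0,0,0],
    [0,0,0],
    [0,0,0]
  ],
  "rotation": [
    [0,0,0],
    [0,0,0],
    [0,0,0],
    [0,0,0],
    [0,0,0],
    [0,0,0],
    [0,0,0],
    [0,0,0]
  ],
  "grip": 1,
  "force": 40
}}

```text
clock: 4.38
tcp_pos: [0.4762, 0.3419, 0.2855]
orientation: [-1.338, 0.98, -0.977]
contact_force: [0.1, 0.1, -2.6]
grip_width: 0.0091
```

```bash
python3 -c "
from go import *
st()"
```

```text
t 4.38 grasp [0.4762 0.3423 0.1305] xaxis ang -1.2622 ydir [-6.0e-04  2.8e-03 -1.0e+00] w 0.0091 F [ 0.1  0.1 -2.6] M [ 0.05  0.09 -0.01] q [-0.42  0.5  -0.4   1.85  0.25  0.83 -2.21]
```

```bash
python3 -c "
from go import *
from fit import spose
_,f=load('top',1)
Rm,t=spose([.6017,.0394,.0976,.037])
for uv in [(225,171.9),(215,172.7),(210,173)]:
  p=atz(f,uv,.17);print(p.round(4),Rm.inv().apply(p-t).round(4))
s=np.array([.594,.1275,.1743]);h=np.array([-.0974,.9952,0])
print(s+.065*h)
plan([.476,.343,.25],.0976-np.pi/2)
"
```

```text
[0.597 0.093 0.17 ] [0.0006 0.0552 0.036 ]
[0.5938 0.1228 0.17  ] [0.0003 0.0851 0.0349]
[0.5925 0.1376 0.17  ] [0.0004 0.1    0.0343]
[0.587669 0.192188 0.1743  ]
t 4.38 grasp [0.4762 0.3423 0.1305] xaxis ang -1.2622 ydir [-6.0e-04  2.8e-03 -1.0e+00] w 0.0091 F [ 0.1  0.1 -2.6] M [ 0.05  0.09 -0.01] q [-0.42  0.5  -0.4   1.85  0.25  0.83 -2.21]
xyz [-0.005, -0.398, 0.0] rot [0.0, 0.134, -0.002] mm 119.535727136346
```

>>> {"api": "step_arm", "payload": {
  "xyz": [
    [0,-0.05,0],
    [0,-0.15,0],
    [0,-0.27,0],
    [0,-0.37,0],
    [0,-0.37,0]
  ],
  "rotation": [
    [0,0,0],
    [0,0,0],
    [0,0,0],
    [0,0,0],
    [0,0,0]
  ],
  "grip": 1,
  "force": 60
}}

```text
clock: 5.0
tcp_pos: [0.4768, 0.3422, 0.3997]
orientation: [-1.332, 0.978, -0.978]
contact_force: [0.7, -0.7, -4.3]
grip_width: 0.0086
```

```bash
python3 -c "
from go import *
s=np.array([.593,.1275,.232]);h=np.array([-.0974,.9952,0])
plan(s+.1*h,.0976-np.pi/2)
"
```

```text
t 5.0 grasp [0.4774 0.3431 0.2447] xaxis ang -1.2624 ydir [ 0.0042  0.0064 -1.    ] w 0.0086 F [ 0.7 -0.7 -4.3] M [-0.06  0.06 -0.05] q [-0.38  0.37 -0.44  1.76  0.18  1.05 -2.15]
xyz [0.474, 0.041, 0.221] rot [-0.003, 0.134, -0.003] mm 157.3226873687508
```

>>> {"api": "step_arm", "payload": {
  "xyz": [
    [0.12,0.01,0.06],
    [0.24,0.02,0.12],
    [0.36,0.03,0.17],
    [0.474,0.041,0.22],
    [0.474,0.041,0.22],
    [0.474,0.041,0.22]
  ],
  "rotation": [
    [0,0.03,0],
    [0,0.07,0],
    [0,0.1,0],
    [0,0.134,0],
    [0,0.134,0],
    [0,0.134,0]
  ]
}}

```text
clock: 5.75
tcp_pos: [0.5827, 0.2268, 0.3864]
orientation: [-1.247, 1.138, -1.134]
contact_force: [0.5, 0.5, -3.5]
grip_width: 0.0086
```

```bash
python3 -c "
from go import *
p,f=grab('scene',2);crop(p,240,80,340,200,'s3.png')
p,f=grab('top',2);crop(p,130,120,260,220,'t3.png')
s=np.array([.593,.1275,.232]);h=np.array([-.0974,.9952,0])
plan(s,.0976-np.pi/2)
"
```

```text
t 5.85 grasp [0.5828 0.2289 0.2319] xaxis ang -1.4711 ydir [ 0.0034  0.0069 -1.    ] w 0.0087 F [ 0.6  0.2 -2.8] M [-0.03  0.03  0.07] q [-0.22  0.43 -0.34  1.68  0.16  1.05 -2.08]
xyz [0.336, -0.003, 0.002] rot [-0.003, 0.001, -0.004] mm 100.90473452980864
```

View pics/s3.png

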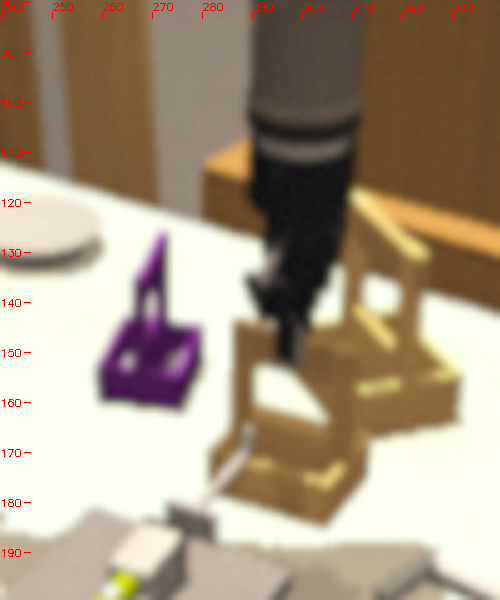

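View pics/t3.png

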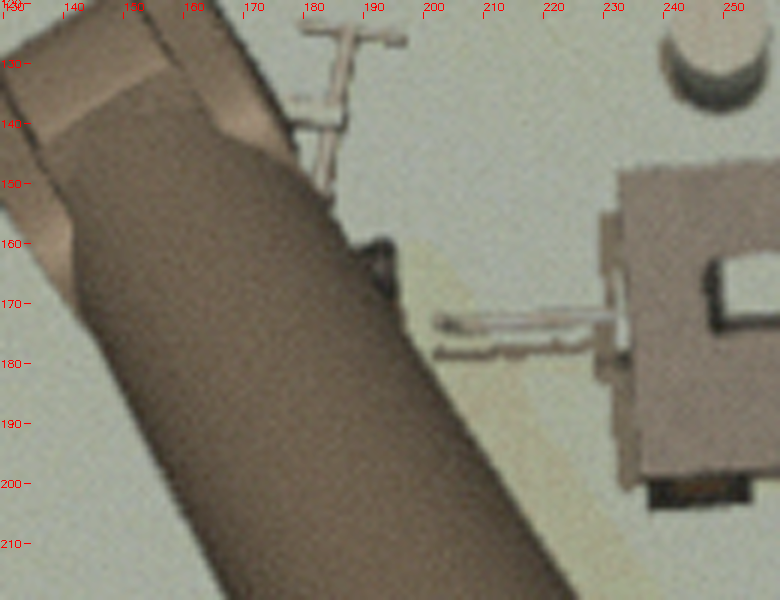

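```bash
python3 -c "
from ov import *; from fit import spose
p,f=load('scene',2)
c=(R.from_rotvec([0,0,.0976]),np.array([.5828,.2289,.1015]))
slot=box([0,0,.0785],[.064,.01,.045])
overlay(p,f,[(caddysegs()+slot,c,(255,0,0)),(shelfsegs(),spose([.6017,.0394,.0976,.037]),(0,0,255))],(250,110,330,190),'o3.png')
"
```

```text
(no output)
```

View pics/o3.png

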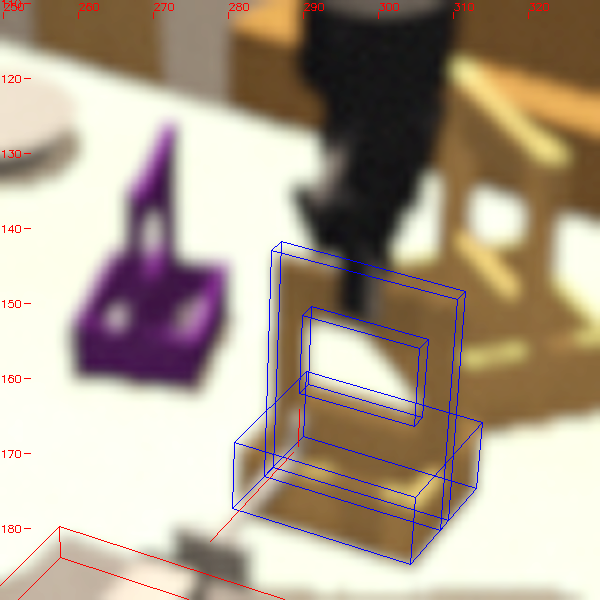

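>>> {"api": "step_arm", "payload": {
  "xyz": [
    [0.05,0,0],
    [0.1,0,0],
    [0.15,0,0],
    [0.19,0,0],
    [0.19,0,0]
  ],
  "rotation": [
    [0,0,0],
    [0,0,0],
    [0,0,0],
    [0,0,0],
    [0,0,0]
  ]
}}

```text
clock: 6.48
tcp_pos: [0.5883, 0.1693, 0.3865]
orientation: [-1.246, 1.138, -1.135]
contact_force: [-0.4, -0.5, -2.8]
grip_width: 0.0085
```

```bash
python3 -c "
from go import *
p,f=grab('scene',3);crop(p,240,80,340,200,'s4.png')
s=np.array([.593,.1275,.232]);h=np.array([-.0974,.9952,0])
plan(s,.0976-np.pi/2)
"
```

```text
t 6.53 grasp [0.5886 0.1716 0.2315] xaxis ang -1.4723 ydir [ 0.0035  0.007  -1.    ] w 0.0086 F [ 0.9  0.2 -3.9] M [ 0.07  0.03 -0.04] q [-0.13  0.41 -0.33  1.72  0.14  1.03 -1.98]
xyz [0.144, -0.002, 0.002] rot [-0.003, 0.001, -0.004] mm 43.317181728979236
```

View pics/s4.png

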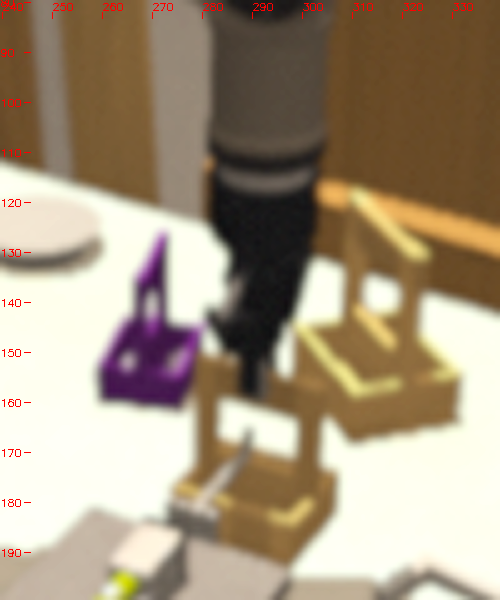

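>>> {"api": "step_arm", "payload": {
  "xyz": [
    [0.05,0,0],
    [0.1,0,0],
    [0.145,0,0],
    [0.145,0,0]
  ],
  "rotation": [
    [0,0,0],
    [0,0,0],
    [0,0,0],
    [0,0,0]
  ]
}}

```text
clock: 7.02
tcp_pos: [0.5927, 0.1251, 0.3862]
orientation: [-1.246, 1.139, -1.136]
contact_force: [0.4, 0.3, -3.3]
grip_width: 0.0087
```

```bash
python3 -c "
from go import *
p,f=grab('scene',4);crop(p,240,80,340,200,'s5.png')
s=np.array([.593,.1275,.205])
plan(s,.0976-np.pi/2)
"
```

```text
t 7.08 grasp [0.593  0.1275 0.2312] xaxis ang -1.4738 ydir [ 0.0035  0.007  -1.    ] w 0.0087 F [ 0.   0.2 -3.8] M [ 0.02  0.05 -0.03] q [-0.07  0.4  -0.31  1.73  0.13  1.03 -1.9 ]
xyz [-0.003, 0.087, 0.002] rot [-0.003, -0.0, -0.004] mm 26.257750901563686
```

View pics/s5.png

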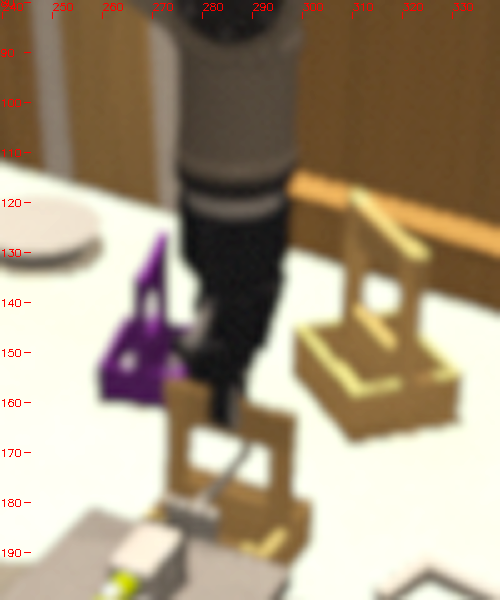

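>>> {"api": "step_arm", "payload": {
  "xyz": [
    [0,0.03,0],
    [0,0.06,0],
    [0,0.073,0],
    [0,0.073,0]
  ],
  "rotation": [
    [0,0,0],
    [0,0,0],
    [0,0,0],
    [0,0,0]
  ]
}}

```text
clock: 7.58
tcp_pos: [0.5924, 0.1267, 0.3637]
orientation: [-1.247, 1.138, -1.134]
contact_force: [-0.6, -0.4, -3.6]
grip_width: 0.0087
```

>>> {"api": "step_arm", "payload": {
  "xyz": [
    [0,0.01,0],
    [0,0.01,0]
  ],
  "rotation": [
    [0,0,0],
    [0,0,0]
  ]
}}

```text
clock: 7.82
tcp_pos: [0.5923, 0.1268, 0.3606]
orientation: [-1.247, 1.139, -1.133]
contact_force: [0.4, -0.9, -3.4]
grip_width: 0.0083
```

>>> {"api": "step_arm", "payload": {
  "xyz": [
    [0,0.006,0],
    [0,0.006,0]
  ],
  "rotation": [
    [0,0,0],
    [0,0,0]
  ]
}}

```text
clock: 8.07
tcp_pos: [0.5923, 0.1268, 0.3587]
orientation: [-1.247, 1.139, -1.133]
contact_force: [-0.3, -0.7, -3.8]
grip_width: 0.0088
```

>>> {"api": "step_arm", "payload": {
  "xyz": [
    [0,0.006,0],
    [0,0.006,0]
  ],
  "rotation": [
    [0,0,0],
    [0,0,0]
  ]
}}

```text
clock: 8.32
tcp_pos: [0.5924, 0.1269, 0.3576]
orientation: [-1.246, 1.138, -1.134]
contact_force: [-0.6, -1.0, 2.6]
grip_width: 0.0082
```

>>> {"api": "step_arm", "payload": {
  "xyz": [
    [0,0,0],
    [0,0,0],
    [0,0,0],
    [0,0,0]
  ],
  "rotation": [
    [0,0,0],
    [0,0,0],
    [0,0,0],
    [0,0,0]
  ],
  "grip": 0.78
}}

```text
clock: 8.82
tcp_pos: [0.5925, 0.1269, 0.3575]
orientation: [-1.246, 1.138, -1.134]
contact_force: [0.3, 0.5, -0.1]
grip_width: 0.0187
```

```bash
python3 -c "
from go import *
p,f=grab('scene',5);crop(p,240,80,340,200,'s6.png')
st()
"
```

```text
t 8.88 grasp [0.5929 0.128  0.2026] xaxis ang -1.4734 ydir [ 0.0029  0.0069 -1.    ] w 0.0186 F [-0.2 -0.3 -0. ] M [ 0.03  0.04 -0.03] q [-0.08  0.43 -0.31  1.76  0.15  0.97 -1.92]
```

View pics/s6.png

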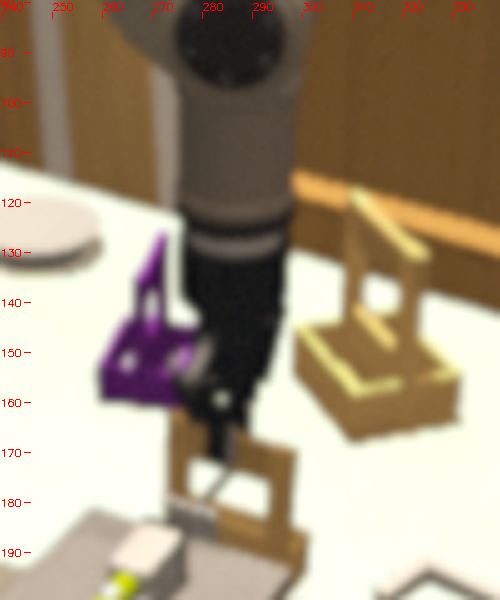

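>>> {"api": "step_arm", "payload": {
  "xyz": [
    [0,-0.03,0],
    [0,-0.07,0],
    [0,-0.13,0],
    [0,-0.2,0],
    [0,-0.3,0]
  ],
  "rotation": [
    [0,0,0],
    [0,0,0],
    [0,0,0],
    [0,0,0],
    [0,0,0]
  ]
}}

```text
clock: 9.5
tcp_pos: [0.592, 0.1262, 0.4491]
orientation: [-1.247, 1.138, -1.134]
contact_force: [1.0, 0.9, -0.2]
grip_width: 0.0189
```

```bash
python3 -c "
from go import *
p,f=grab('scene',6);crop(p,205,140,325,250,'s7.png')
plan([.64,-.15,.29]);plan([.64,-.15,.29],.0976-np.pi/2);plan([.64,-.15,.29],.0976-np.pi)
"
```

```text
t 9.55 grasp [0.5945 0.128  0.2991] xaxis ang -1.4735 ydir [ 0.0098  0.0088 -0.9999] w 0.0185 F [1.6 1.2 3.1] M [ 0.04 -0.11  0.  ] q [-0.06  0.34 -0.32  1.66  0.11  1.15 -1.88]
xyz [0.933, 0.024, 0.066] rot [-0.007, -0.0, -0.005] mm 280.7649149311655
t 9.55 grasp [0.5945 0.128  0.2991] xaxis ang -1.4735 ydir [ 0.0098  0.0088 -0.9999] w 0.0185 F [1.6 1.2 3.1] M [ 0.04 -0.11  0.  ] q [-0.06  0.34 -0.32  1.66  0.11  1.15 -1.88]
xyz [0.933, 0.024, 0.066] rot [-0.007, -0.0, -0.005] mm 280.7649149311655
t 9.55 grasp [0.5945 0.128  0.2991] xaxis ang -1.4735 ydir [ 0.0098  0.0088 -0.9999] w 0.0185 F [1.6 1.2 3.1] M [ 0.04 -0.11  0.  ] q [-0.06  0.34 -0.32  1.66  0.11  1.15 -1.88]
xyz [0.933, 0.024, 0.066] rot [-0.001, 1.0, -0.009] mm 280.7649149311655
```

View pics/s7.png

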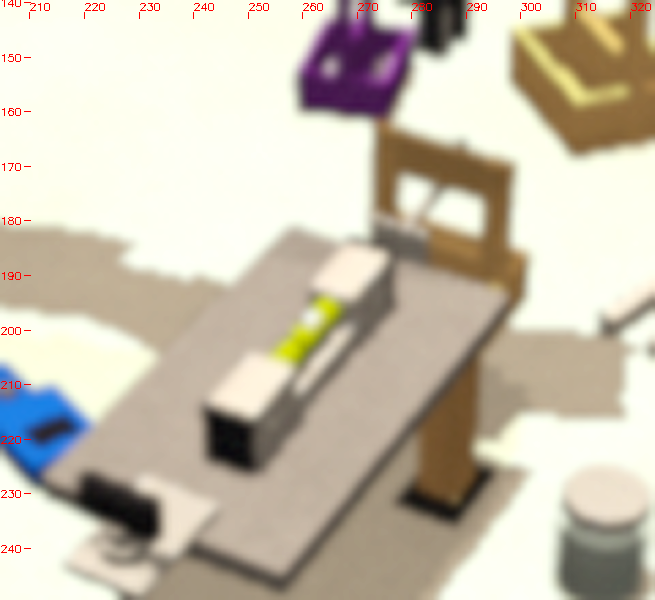

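```bash
python3 -c "
from ov import *; from fit import spose
for fy,a,nm in((-.28,0,'a'),):
  for n,w in(('top',(305,140,355,190)),('scene',(205,205,255,255))):
    p,f=load(n,0)
    overlay(p,f,[(shelfsegs(0,fy,0,a),spose([.6017,.0394,.0976,.037]),(255,0,0))],w,f'h_{n}{nm}.png')
"
```

```text
(no output)
```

View pics/h_topa.png

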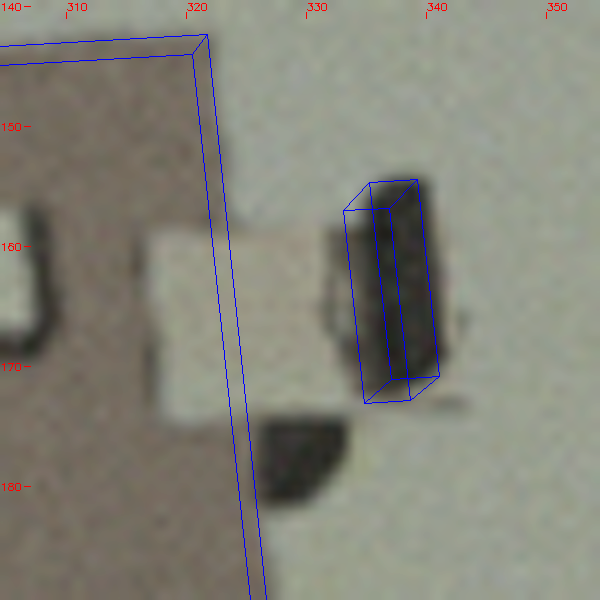

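View pics/h_scenea.png

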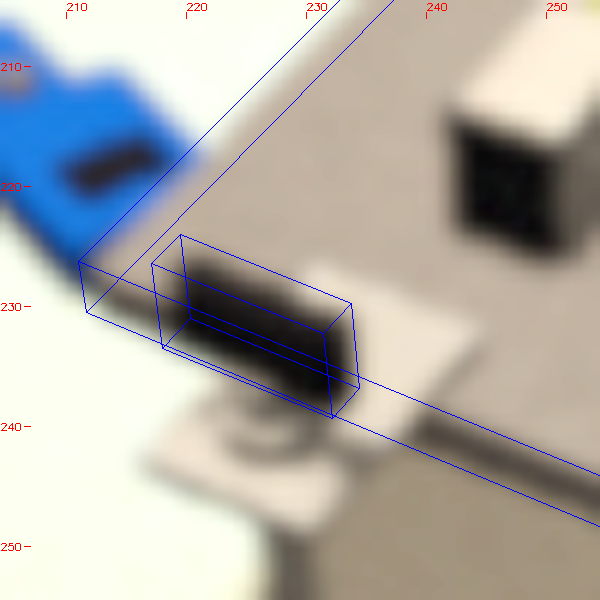

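>>> {"api": "step_arm", "payload": {
  "xyz": [
    [0.2,0.0,0.02],
    [0.4,0.0,0.04],
    [0.6,0,0.05],
    [0.8,0,0.06],
    [0.933,0,0.066],
    [0.933,0,0.066]
  ],
  "rotation": [
    [0,0,0],
    [0,0,0],
    [0,0,0],
    [0,0,0],
    [0,0,0],
    [0,0,0]
  ],
  "grip": 0.45
}}

```text
clock: 10.3
tcp_pos: [0.6395, -0.155, 0.4529]
orientation: [-1.238, 1.138, -1.143]
contact_force: [0.2, 0.3, -0.1]
grip_width: 0.0472
```

```bash
python3 -c "
from go import *
plan([.629,-.241,.23],.0976-np.pi/2)
"
```

```text
t 10.3 grasp [ 0.6411 -0.154   0.2979] xaxis ang -1.4806 ydir [ 0.0105  0.0065 -0.9999] w 0.0472 F [ 0.2  0.3 -0.1] M [0.09 0.01 0.01] q [ 0.29  0.42 -0.2   1.53  0.08  1.19 -1.41]
xyz [0.284, 0.224, -0.063] rot [-0.007, -0.005, -0.003] mm 110.10691432528999
```

>>> {"api": "step_arm", "payload": {
  "xyz": [
    [0.1,0.08,-0.03],
    [0.2,0.16,-0.06],
    [0.284,0.224,-0.063],
    [0.284,0.224,-0.063],
    [0.284,0.224,-0.063]
  ],
  "rotation": [
    [-0.003,-0.005,-0.003],
    [-0.007,-0.005,-0.003],
    [-0.007,-0.005,-0.003],
    [-0.007,-0.005,-0.003],
    [-0.007,-0.005,-0.003]
  ]
}}

```text
clock: 10.92
tcp_pos: [0.6299, -0.2396, 0.3859]
orientation: [-1.252, 1.135, -1.135]
contact_force: [-0.2, 0.2, -0.4]
grip_width: 0.0467
```

```bash
python3 -c "
from go import *
plan([.629,-.241,.183],.0976-np.pi/2)
p,f=grab('scene',7);crop(p,190,170,290,270,'s8.png')
p,f=grab('top',7);crop(p,230,130,370,200,'t8.png')
"
```

```text
t 10.93 grasp [ 0.6302 -0.2393  0.2309] xaxis ang -1.4712 ydir [ 0.0017  0.0018 -1.    ] w 0.0467 F [-0.2  0.2 -0.4] M [-0.03 -0.01 -0.03] q [ 0.4   0.5  -0.18  1.57  0.09  1.08 -1.28]
xyz [0.005, 0.16, -0.004] rot [-0.001, 0.001, -0.001] mm 47.968154962082224
```

View pics/s8.png

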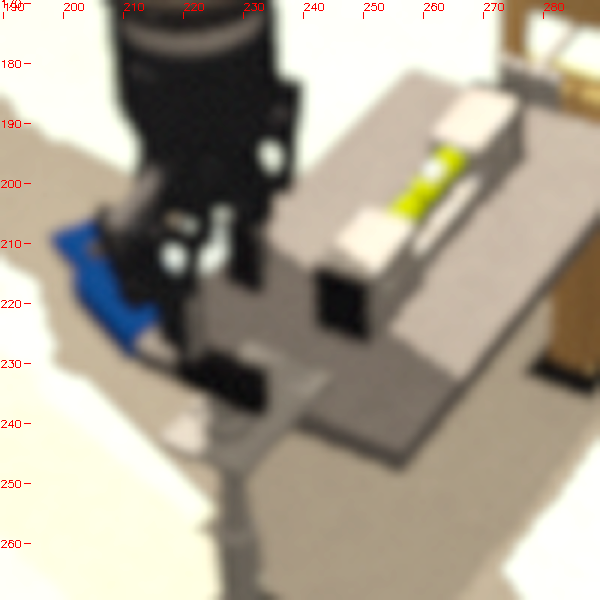

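View pics/t8.png

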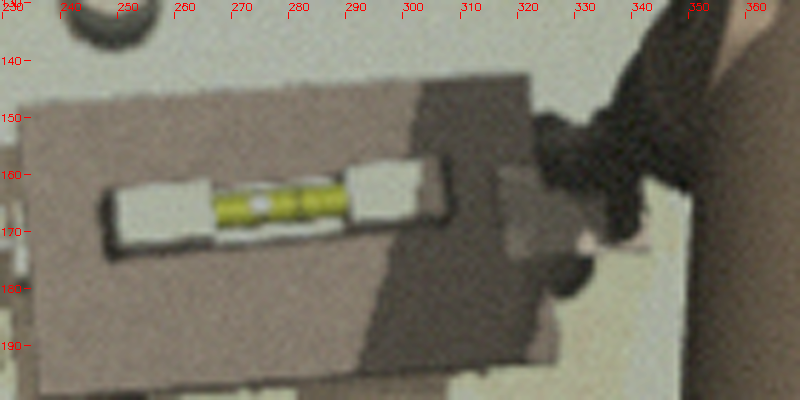

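>>> {"api": "step_arm", "payload": {
  "xyz": [
    [0.005,0.05,-0.004],
    [0.005,0.1,-0.004],
    [0.005,0.14,-0.004],
    [0.005,0.16,-0.004],
    [0.005,0.16,-0.004]
  ],
  "rotation": [
    [0,0,0],
    [0,0,0],
    [0,0,0],
    [0,0,0],
    [0,0,0]
  ]
}}

```text
clock: 11.65
tcp_pos: [0.6289, -0.2408, 0.3376]
orientation: [-1.253, 1.135, -1.134]
contact_force: [-0.6, 0.6, 0.2]
grip_width: 0.0472
```

>>> {"api": "step_arm", "payload": {
  "xyz": [
    [0,0,0],
    [0,0,0],
    [0,0,0],
    [0,0,0],
    [0,0,0],
    [0,0,0]
  ],
  "rotation": [
    [0,0,0],
    [0,0,0],
    [0,0,0],
    [0,0,0],
    [0,0,0],
    [0,0,0]
  ],
  "grip": 1,
  "force": 40
}}

```text
clock: 12.4
tcp_pos: [0.629, -0.2412, 0.338]
orientation: [-1.253, 1.134, -1.136]
contact_force: [0.3, -2.7, 2.8]
grip_width: 0.0141
```

```bash
python3 -c "
from go import *
st()
p,f=grab('scene',8);crop(p,190,170,290,270,'s9.png')
p,f=grab('top',8);crop(p,230,130,370,200,'t9.png')
"
```

```text
t 12.4 grasp [ 0.6294 -0.241   0.183 ] xaxis ang -1.4708 ydir [ 0.002  0.001 -1.   ] w 0.0141 F [ 0.3 -2.7  2.8] M [-0.43 -0.07  0.01] q [ 0.4   0.54 -0.17  1.61  0.11  1.   -1.28]
```

View pics/s9.png

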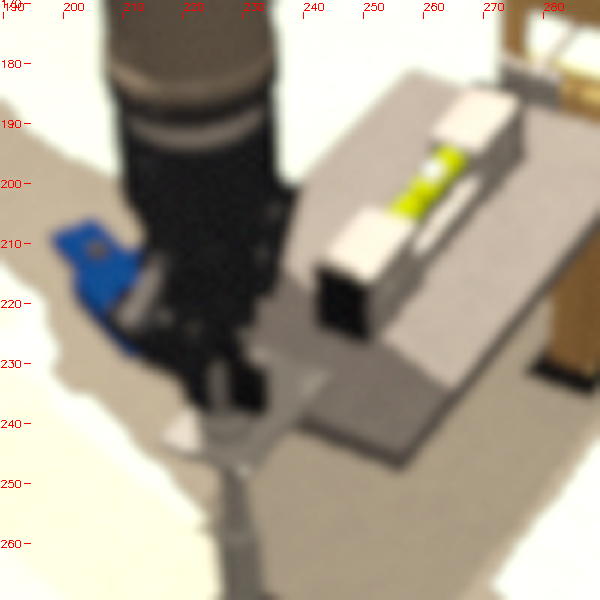

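View pics/t9.png

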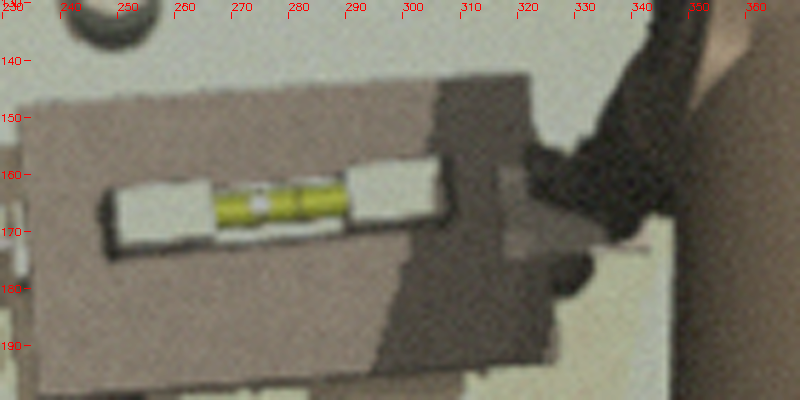

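>>> {"api": "step_arm", "payload": {
  "xyz": [
    [0,-0.002,0],
    [0,-0.005,0],
    [0,-0.008,0],
    [0,-0.011,0],
    [0,-0.013,0],
    [0,-0.013,0]
  ],
  "rotation": [
    [0,-0.07,0],
    [0,-0.15,0],
    [0,-0.23,0],
    [0,-0.31,0],
    [0,-0.38,0],
    [0,-0.38,0]
  ]
}}

```text
clock: 13.25
tcp_pos: [0.6292, -0.2423, 0.3418]
orientation: [-1.459, 0.681, -0.686]
contact_force: [3.3, -4.1, -0.5]
grip_width: 0.0143
```

```bash
python3 -c "
from go import *
st()
p,f=grab('top',9);crop(p,255,150,300,180,'t10.png')
"
```

```text
t 13.25 grasp [ 0.6297 -0.2423  0.1868] xaxis ang -0.8753 ydir [ 3.3e-03 -1.0e-04 -1.0e+00] w 0.0143 F [ 3.3 -4.1 -0.5] M [-1.08 -0.65 -0.17] q [ 0.49  0.55 -0.31  1.6   0.19  1.02 -0.75]
```

View pics/t10.png

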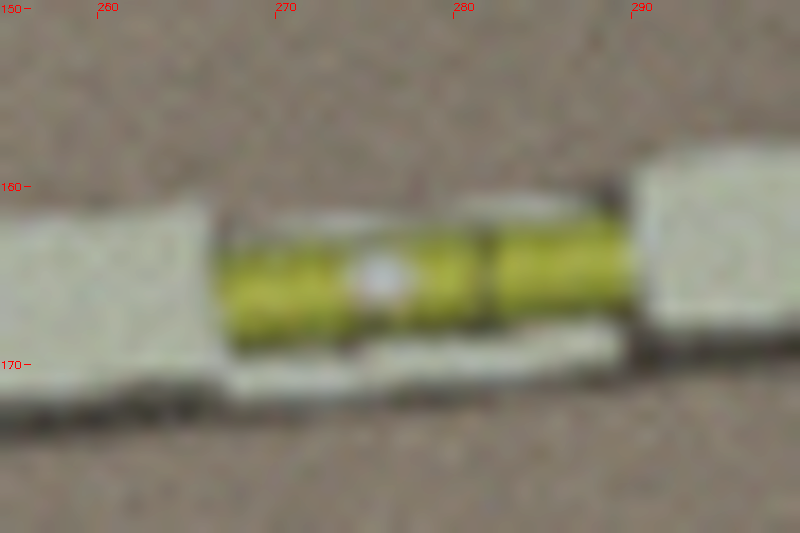

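>>> {"api": "step_arm", "payload": {
  "xyz": [
    [0,-0.002,0],
    [0,-0.005,0],
    [0,-0.008,0],
    [0,-0.011,0],
    [0,-0.013,0],
    [0,-0.013,0],
    [0,-0.013,0],
    [0,-0.013,0]
  ],
  "rotation": [
    [0,-0.07,0],
    [0,-0.15,0],
    [0,-0.23,0],
    [0,-0.31,0],
    [0,-0.38,0],
    [0,-0.38,0],
    [0,-0.38,0],
    [0,-0.38,0]
  ]
}}

```text
clock: 14.3
tcp_pos: [0.6299, -0.2428, 0.3456]
orientation: [-1.559, 0.216, -0.226]
contact_force: [5.1, -4.4, -2.0]
grip_width: 0.0146
```

```bash
python3 -c "
from go import *
st()
for k in range(4): p,f=grab('top','b%d'%k)
p,f=grab('scene','b');
ps=np.mean([load('top','b%d'%k)[0].astype(float) for k in range(4)],0)
crop(np.uint8(ps),255,150,300,180,'t11.png');crop(p,235,180,285,220,'s11.png')
"
```

```text
t 14.3 grasp [ 0.6309 -0.2429  0.1906] xaxis ang -0.2816 ydir [ 6.1e-03 -8.0e-04 -1.0e+00] w 0.0146 F [ 5.1 -4.4 -2. ] M [-0.84 -1.18 -0.13] q [ 0.58  0.57 -0.44  1.59  0.27  1.04 -0.22]
```

View pics/t11.png

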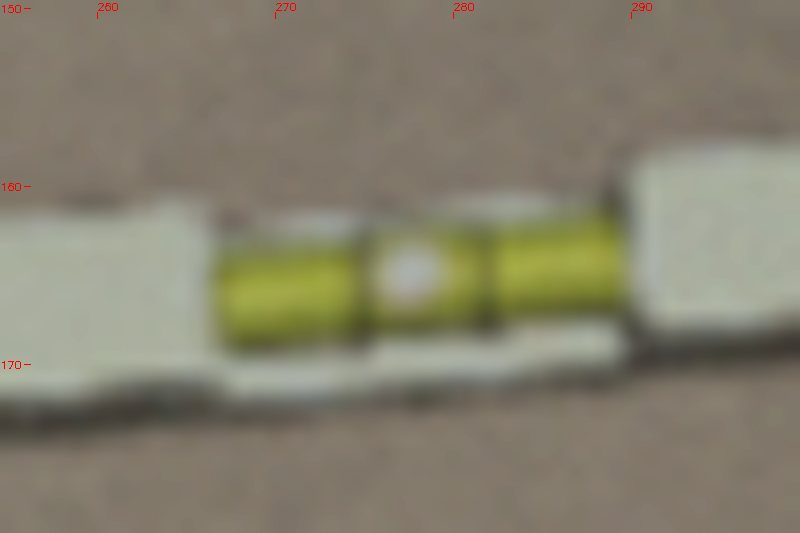

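View pics/s11.png

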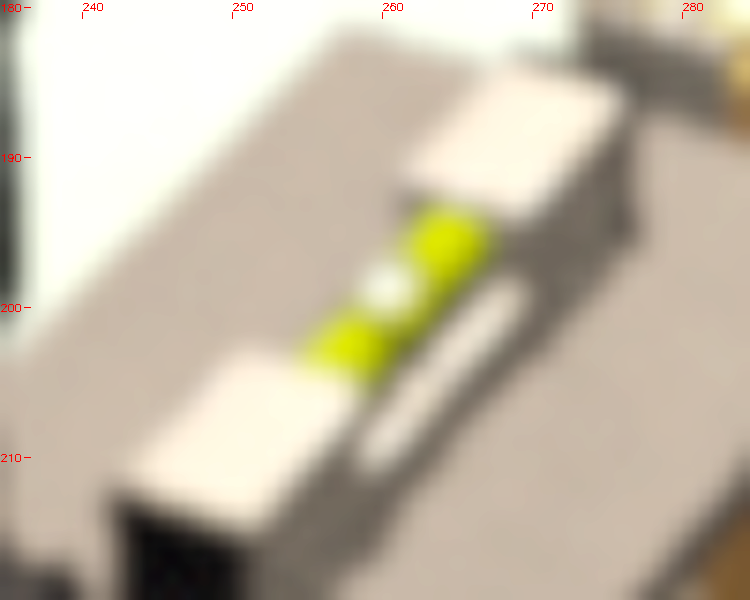

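```bash
cat > bub.py <<'E'
from h import *
from scipy.ndimage import map_coordinates
def bubble(ps):
    # vial axis: row = 166.3 at col 268 -> 164.4 at col 288
    u=np.arange(268,288.01,.1)
    rows=166.2-(u-268)*(1.9/20)
    def prof(ch,offs): return np.mean([map_coordinates(ps[:,:,ch],[rows+o,u],order=3) for o in offs],0)
    B=prof(2,np.arange(-2,1.01,.5)); G=prof(1,np.arange(-2,2.6,.5))
    b0=np.median(B);w=np.clip(B-b0-.4*(B.max()-b0),0,None);m=abs(u-u[B.argmax()])<3.5;bc=(w*u*m).sum()/(w*m).sum()
    # lines: minima of R+G low part rows
    L=prof(0,np.arange(1,3,.25))+prof(1,np.arange(1,3,.25))
    out=[]
    for c in(275.,281.6):
        k=abs(u-c)<1.6;l=L[k];uu=u[k]
        ww=np.clip(np.percentile(l,75)-l,0,None);out.append((ww*uu).sum()/ww.sum())
    return bc,out
def multi(n=6):
    from bench import r
    ps=np.mean([r.grab_frame("top")["pixels"].astype(float) for _ in range(n)],0)
    np.save("last.npy",ps);bc,o=bubble(ps);print("bubble",round(bc,2),"lines",np.round(o,2),"mm off (+hook)",round((np.mean(o)-bc)*20/(o[1]-o[0]),2));return ps
E
python3 -c "
from bub import *
for t in ['b0','b1','b2','b3',9,8]:
  print(bubble(load('top',t)[0].astype(float)))
ps=np.mean([load('top','b%d'%k)[0].astype(float) for k in range(4)],0);print(bubble(ps))
"
```

```text
(np.float64(277.58167806453764), [np.float64(274.8711590347602), np.float64(281.8300723962203)])
(np.float64(277.59459678988065), [np.float64(274.87983713593513), np.float64(281.8264512835386)])
(np.float64(277.6297033916167), [np.float64(274.8885769597701), np.float64(281.7473240803527)])
(np.float64(277.67265576544065), [np.float64(274.86380219923245), np.float64(281.71890228518373)])
(np.float64(275.93951021490125), [np.float64(274.9792795224325), np.float64(281.76521400419324)])
(np.float64(274.98344475655017), [np.float64(275.56730831970293), np.float64(281.980823409445)])
(np.float64(277.6195565088869), [np.float64(274.8757663066965), np.float64(281.77680166094734)])
```

>>> {"api": "step_arm", "payload": {
  "xyz": [
    [0,-0.002,0],
    [0,-0.004,0],
    [0,-0.006,0],
    [0,-0.006,0],
    [0,-0.006,0],
    [0,-0.006,0],
    [0,-0.006,0]
  ],
  "rotation": [
    [0,-0.06,0],
    [0,-0.12,0],
    [0,-0.165,0],
    [0,-0.165,0],
    [0,-0.165,0],
    [0,-0.165,0],
    [0,-0.165,0]
  ]
}}

```text
clock: 15.42
tcp_pos: [0.6304, -0.2427, 0.3472]
orientation: [-1.571, 0.013, -0.026]
contact_force: [4.4, -1.6, -2.0]
grip_width: 0.0144
```

```bash
python3 -c "
from bub import *
multi(6)
from go import *
st()"
```

```text
bubble 278.22 lines [274.84 281.78] mm off (+hook) 0.27
t 15.72 grasp [ 0.6317 -0.2428  0.1922] xaxis ang -0.0247 ydir [ 7.9e-03 -6.0e-04 -1.0e+00] w 0.0143 F [ 5.1 -2.7 -1.9] M [-0.56 -1.14 -0.19] q [ 0.62  0.58 -0.5   1.58  0.31  1.05  0.01]
```

>>> {"api": "step_arm", "payload": {
  "xyz": [
    [0,0,0],
    [0,0,0],
    [0,0,0],
    [0,0,0]
  ],
  "rotation": [
    [0,0,0],
    [0,0,0],
    [0,0,0],
    [0,0,0]
  ],
  "grip": 0.5
}}

```text
clock: 16.23
tcp_pos: [0.6304, -0.2425, 0.3471]
orientation: [-1.571, 0.014, -0.025]
contact_force: [0.8, -0.0, 0.8]
grip_width: 0.043
```

>>> {"api": "step_arm", "payload": {
  "xyz": [
    [0,-0.05,0],
    [0,-0.12,0],
    [0,-0.2,0],
    [0,-0.3,0],
    [0,-0.3,0]
  ],
  "rotation": [
    [0,0,0],
    [0,0,0],
    [0,0,0],
    [0,0,0],
    [0,0,0]
  ]
}}

```text
clock: 16.85
tcp_pos: [0.6305, -0.2423, 0.442]
orientation: [-1.573, 0.008, -0.031]
contact_force: [0.5, 0.7, -0.1]
grip_width: 0.0425
```

```bash
python3 -c "
from bub import *
ps=multi(6)
from go import *
st()
p,f=grab('scene','c');crop(p,200,140,330,240,'s12.png');crop(np.uint8(ps),225,135,355,205,'t12.png')
"
```

```text
bubble 278.21 lines [274.84 281.81] mm off (+hook) 0.34
t 17.15 grasp [ 0.6304 -0.2425  0.2813] xaxis ang -0.0248 ydir [ 5.9e-03  1.0e-04 -1.0e+00] w 0.0428 F [ 0.   0.3 -1.8] M [-0.05  0.03 -0.02] q [ 0.64  0.5  -0.52  1.49  0.26  1.21  0.05]
```

View pics/s12.png

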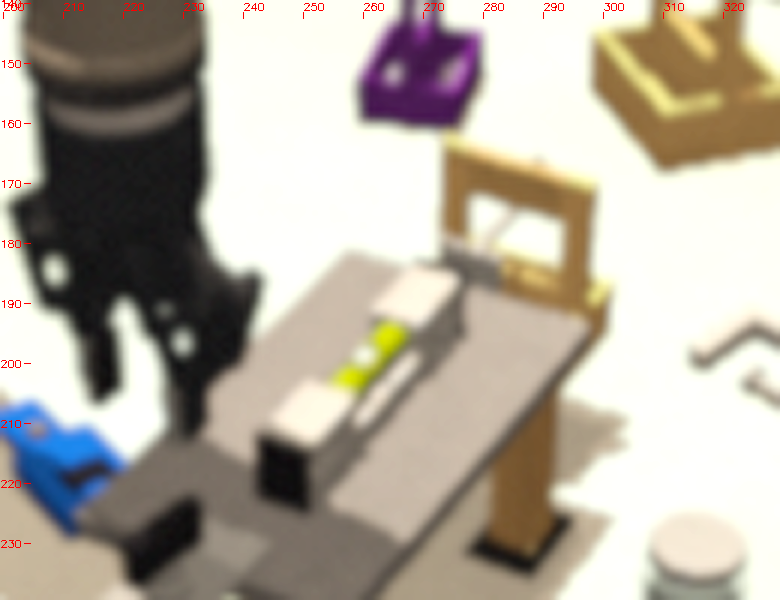

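View pics/t12.png

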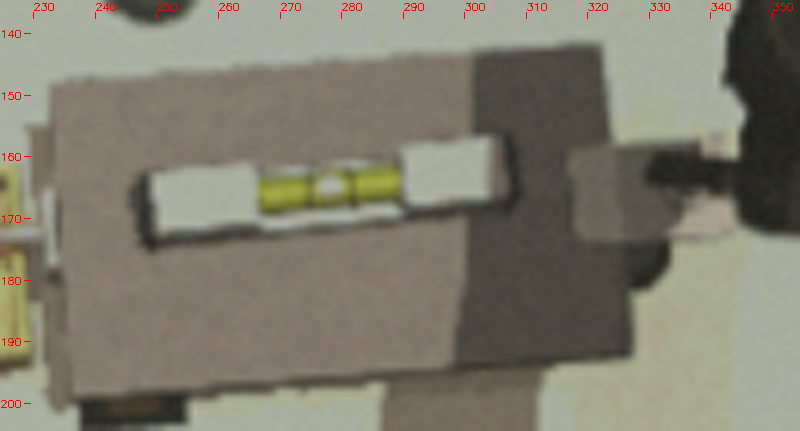

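```bash
python3 -c "
from go import *
_,f=load('top',9)
for uv in [(248.5,167.5),(278.3,165),(307,162),(289.7,163),(297.5,162.5)]: print(atz(f,uv,.19).round(4))
p=np.load('last.npy');crop(np.uint8(p),240,150,315,180,'t13.png')
"
```

```text
[0.6078 0.0232 0.19  ]
[ 0.6177 -0.0642  0.19  ]
[ 0.6293 -0.149   0.19  ]
[ 0.6247 -0.0978  0.19  ]
[ 0.6269 -0.1209  0.19  ]
```

View pics/t13.png

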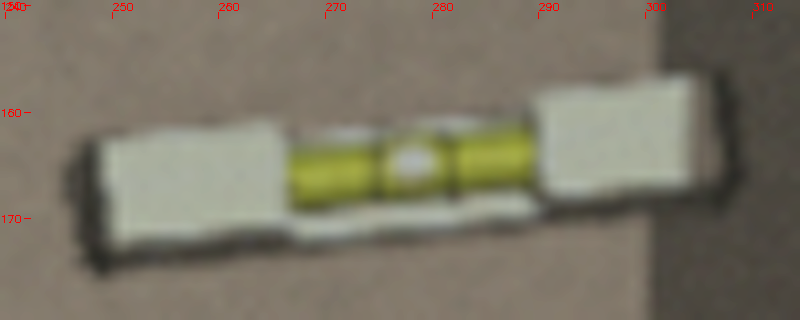

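```bash
python3 -c "
from go import *
plan([.627,-.121,.25],-1.447)
"
```

```text
t 17.2 grasp [ 0.6305 -0.2425  0.2813] xaxis ang -0.0248 ydir [ 6.1e-03  1.0e-04 -1.0e+00] w 0.0421 F [ 0.1 -0.2  0.3] M [0.06 0.05 0.02] q [ 0.64  0.5  -0.52  1.49  0.26  1.21  0.05]
xyz [-0.019, 0.104, 0.405] rot [-0.003, 0.905, 0.003] mm 125.50550950517736
```

>>> {"api": "step_arm", "payload": {
  "xyz": [
    [0,0,0.05],
    [0,0,0.1],
    [0,0,0.15],
    [0,0,0.2],
    [0,0,0.25],
    [-0.01,0,0.3],
    [-0.02,0.03,0.36],
    [-0.02,0.06,0.405],
    [-0.02,0.1,0.405],
    [-0.02,0.1,0.405],
    [-0.02,0.1,0.405]
  ],
  "rotation": [
    [0,0.11,0],
    [0,0.22,0],
    [0,0.33,0],
    [0,0.44,0],
    [0,0.55,0],
    [0,0.66,0],
    [0,0.77,0],
    [0,0.86,0],
    [0,0.905,0],
    [0,0.905,0],
    [0,0.905,0]
  ],
  "grip": 1,
  "force": 40
}}

```text
clock: 18.58
tcp_pos: [0.6268, -0.1211, 0.4065]
orientation: [-1.262, 1.112, -1.119]
contact_force: [0.2, -0.2, 0.2]
grip_width: -0.0003
```

```bash
python3 -c "
from go import *
plan([.627,-.121,.215],-1.447)
p,f=grab('scene','d');crop(p,200,140,330,240,'s14.png')
p,f=grab('top','d');crop(p,240,130,370,200,'t14.png')
"
```

```text
t 18.57 grasp [ 0.6277 -0.1211  0.2515] xaxis ang -1.4453 ydir [ 6.e-03  1.e-04 -1.e+00] w -0.0003 F [ 0.2 -0.2  0.2] M [ 0.03  0.   -0.01] q [ 0.3   0.43 -0.27  1.63  0.13  1.09 -1.46]
xyz [-0.0, 0.122, -0.0] rot [-0.004, 0.001, 0.0] mm 36.45652775881245
```

View pics/s14.png

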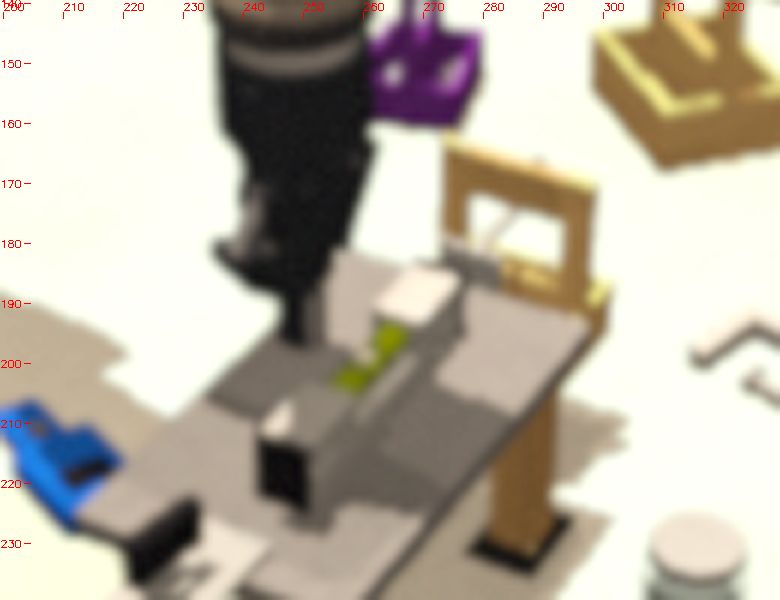

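View pics/t14.png

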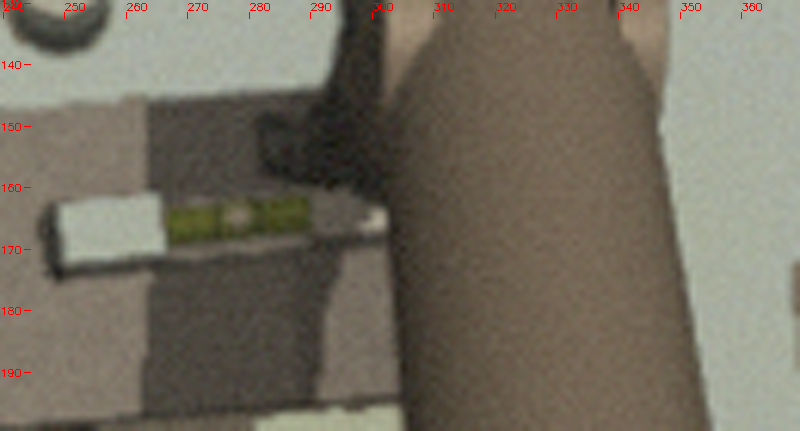

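Vial visible with the hand here; the closed tips are above the foot-side face (scene tips ~ (248,196), 60 mm up). Descend.

>>> {"api": "step_arm", "payload": {
  "xyz": [
    [0,0.04,0],
    [0,0.08,0],
    [0,0.11,0],
    [0,0.12,0],
    [0,0.12,0]
  ],
  "rotation": [
    [0,0,0],
    [0,0,0],
    [0,0,0],
    [0,0,0],
    [0,0,0]
  ]
}}

```text
clock: 19.3
tcp_pos: [0.6271, -0.1212, 0.3705]
orientation: [-1.261, 1.112, -1.12]
contact_force: [-0.1, 0.4, 0.3]
grip_width: 0.0002
```

>>> {"api": "step_arm", "payload": {
  "xyz": [
    [0,0.01,0],
    [0,0.01,0]
  ],
  "rotation": [
    [0,0,0],
    [0,0,0]
  ]
}}

```text
clock: 19.55
tcp_pos: [0.6271, -0.1212, 0.3675]
orientation: [-1.261, 1.112, -1.12]
contact_force: [-0.4, 0.4, 0.1]
grip_width: 0.0003
```

>>> {"api": "step_arm", "payload": {
  "xyz": [
    [0,0.007,0],
    [0,0.007,0]
  ],
  "rotation": [
    [0,0,0],
    [0,0,0]
  ]
}}

```text
clock: 19.8
tcp_pos: [0.6271, -0.1212, 0.3653]
orientation: [-1.261, 1.112, -1.12]
contact_force: [-0.4, -0.2, -0.5]
grip_width: -0.0001
```

>>> {"api": "step_arm", "payload": {
  "xyz": [
    [0,0.004,0],
    [0,0.004,0]
  ],
  "rotation": [
    [0,0,0],
    [0,0,0]
  ]
}}

```text
clock: 20.05
tcp_pos: [0.627, -0.1212, 0.364]
orientation: [-1.262, 1.112, -1.12]
contact_force: [-1.1, -0.2, 0.2]
grip_width: 0.0
```

```bash
python3 -c "
from go import *
p,f=grab('scene','e');crop(p,220,160,290,230,'s15.png')
st()"
```

```text
t 20.1 grasp [ 0.628  -0.1212  0.2091] xaxis ang -1.4458 ydir [ 6.1e-03  1.0e-04 -1.0e+00] w 0.0 F [0.6 0.4 0.8] M [ 0.02 -0.02  0.08] q [ 0.29  0.47 -0.27  1.67  0.14  1.01 -1.47]
```

View pics/s15.png

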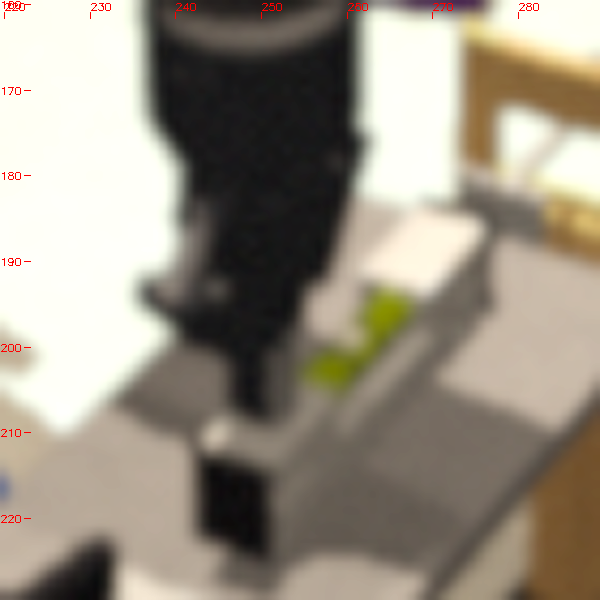

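>>> {"api": "step_arm", "payload": {
  "xyz": [
    [0,0.003,0],
    [0,0.003,0]
  ],
  "rotation": [
    [0,0,0],
    [0,0,0]
  ]
}}

```text
clock: 20.35
tcp_pos: [0.6272, -0.1212, 0.3635]
orientation: [-1.261, 1.112, -1.12]
contact_force: [-1.0, 0.5, 3.0]
grip_width: -0.0002
```

>>> {"api": "step_arm", "payload": {
  "xyz": [
    [0,0.003,0],
    [0,0.003,0]
  ],
  "rotation": [
    [0,0,0],
    [0,0,0]
  ]
}}

```text
clock: 20.6
tcp_pos: [0.6272, -0.1212, 0.3633]
orientation: [-1.261, 1.112, -1.12]
contact_force: [-2.6, -0.6, 5.7]
grip_width: 0.0002
```

>>> {"api": "step_arm", "payload": {
  "xyz": [
    [0,0.003,0],
    [0,0.003,0]
  ],
  "rotation": [
    [0,0,0],
    [0,0,0]
  ]
}}

```text
clock: 20.85
tcp_pos: [0.6272, -0.1212, 0.3633]
orientation: [-1.261, 1.111, -1.121]
contact_force: [-3.5, 0.8, 7.2]
grip_width: -0.0004
```

>>> {"api": "step_arm", "payload": {
  "xyz": [
    [0,0.004,-0.001],
    [0,0.006,-0.002],
    [0,0.006,-0.002],
    [0,0.006,-0.002]
  ],
  "rotation": [
    [0,0,0],
    [0,0,0],
    [0,0,0],
    [0,0,0]
  ]
}}

```text
clock: 21.35
tcp_pos: [0.6269, -0.1211, 0.3632]
orientation: [-1.26, 1.11, -1.122]
contact_force: [-3.4, 1.6, 10.2]
grip_width: -0.0003
```

```bash
python3 -c "
from bub import *
ps=multi(6);crop(np.uint8(ps),240,135,315,190,'t16.png')
from go import *
p,f=grab('scene','g');crop(p,200,140,330,240,'s16.png');st()"
```

```text
bubble 277.9 lines [274.79 281.69] mm off (+hook) 0.99
t 21.7 grasp [ 0.6283 -0.1213  0.2082] xaxis ang -1.4461 ydir [ 9.1e-03 -7.0e-04 -1.0e+00] w -0.0003 F [-2.5  0.3  9.9] M [ 0.15  0.71 -0.  ] q [ 0.29  0.47 -0.27  1.68  0.14  1.01 -1.47]
```

View pics/t16.png

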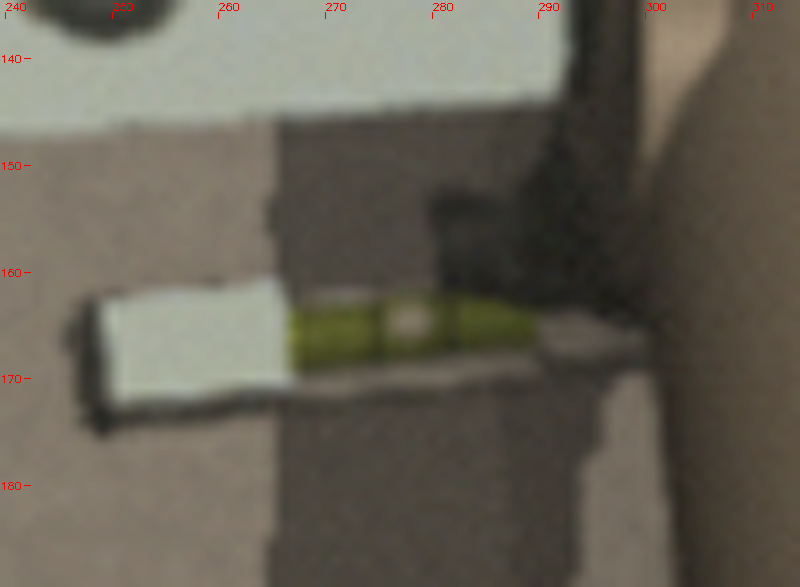

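View pics/s16.png

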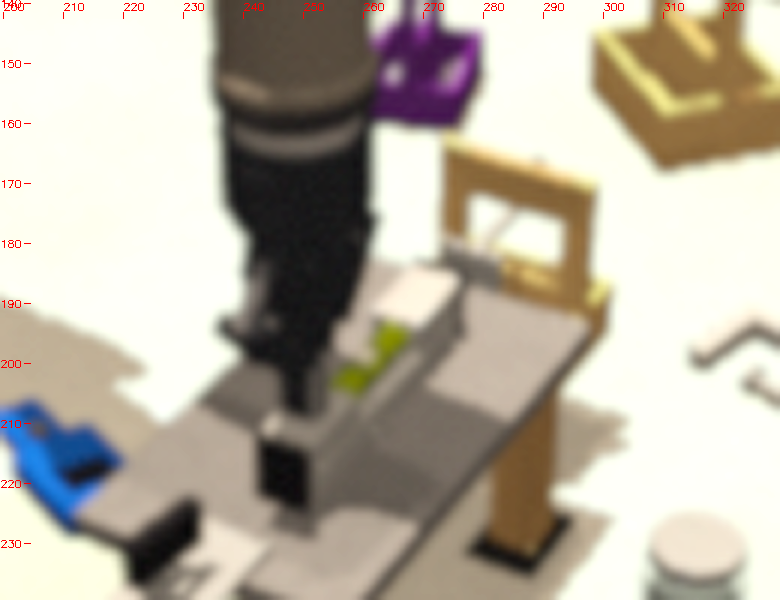

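```bash
python3 -c "
from bub import *
ps=load('top','d')[0].astype(float);bc,o=bubble(ps);print(bc,o)
bc,o=bubble(np.load('last.npy'));print(bc,o)
from scipy.ndimage import map_coordinates
u=np.arange(268,288.01,.5)
def P(ps,lo,hi): return np.mean([[map_coordinates(ps[:,:,c],[166.2-(u-268)*.095+o_,u],order=1) for c in range(3)] for o_ in np.arange(lo,hi,.5)],0)
a=P(ps,-2,1);b=P(np.load('last.npy'),-2,1)
for i in range(len(u)): print(u[i],a[:,i].round(),b[:,i].round())
"
```

```text
278.22845319944446 [np.float64(274.7825055810046), np.float64(281.69966548676723)]
277.90022972510855 [np.float64(274.79070705852087), np.float64(281.6943981283125)]
268.0 [63. 68. 30.] [68. 70. 33.]
268.5 [66. 69. 32.] [68. 70. 34.]
269.0 [68. 70. 35.] [67. 70. 34.]
269.5 [67. 69. 34.] [67. 70. 34.]
270.0 [67. 68. 32.] [68. 70. 34.]
270.5 [66. 67. 32.] [67. 69. 33.]
271.0 [65. 67. 32.] [66. 69. 33.]
271.5 [67. 69. 35.] [67. 70. 33.]
272.0 [69. 72. 37.] [67. 70. 33.]
272.5 [69. 71. 35.] [67. 70. 33.]
273.0 [68. 70. 33.] [67. 70. 33.]
273.5 [65. 67. 33.] [64. 66. 32.]
274.0 [63. 63. 32.] [61. 62. 31.]
274.5 [59. 59. 32.] [57. 59. 31.]
275.0 [55. 56. 32.] [54. 55. 31.]
275.5 [63. 63. 38.] [64. 64. 39.]
276.0 [71. 71. 45.] [73. 72. 48.]
276.5 [77. 74. 52.] [79. 76. 56.]
277.0 [82. 77. 58.] [85. 81. 63.]
277.5 [85. 80. 63.] [87. 82. 65.]
278.0 [88. 82. 67.] [89. 83. 66.]
278.5 [87. 81. 66.] [86. 81. 64.]
279.0 [86. 80. 64.] [83. 78. 61.]
279.5 [79. 75. 56.] [74. 71. 52.]
280.0 [72. 69. 49.] [64. 63. 43.]
280.5 [63. 62. 40.] [58. 58. 35.]
281.0 [53. 55. 31.] [51. 53. 28.]
281.5 [52. 53. 30.] [49. 51. 28.]
282.0 [51. 52. 29.] [48. 49. 28.]
282.5 [53. 56. 30.] [52. 53. 28.]
283.0 [56. 60. 31.] [56. 58. 29.]
283.5 [57. 58. 29.] [55. 57. 29.]
284.0 [57. 56. 27.] [54. 57. 28.]
284.5 [57. 58. 28.] [54. 56. 28.]
285.0 [57. 60. 29.] [54. 56. 28.]
285.5 [57. 60. 29.] [52. 54. 28.]
286.0 [58. 59. 29.] [51. 53. 28.]
286.5 [57. 59. 29.] [50. 51. 28.]
287.0 [56. 59. 29.] [48. 49. 28.]
287.5 [58. 59. 31.] [45. 46. 27.]
288.0 [60. 60. 32.] [42. 43. 25.]
```

>>> {"api": "step_arm", "payload": {
  "xyz": [
    [0,-0.05,0],
    [0,-0.1,0],
    [0,-0.1,0]
  ],
  "rotation": [
    [0,0,0],
    [0,0,0],
    [0,0,0]
  ]
}}

```text
clock: 22.08
tcp_pos: [0.6271, -0.1212, 0.3951]
orientation: [-1.258, 1.107, -1.124]
contact_force: [0.8, -0.2, 0.4]
grip_width: 0.0002
```

```bash
python3 -c "
from bub import *
multi(4)
from go import *
_,f=load('top',9);print(atz(f,(257.5,166.8),.19))
plan([.611,-.006,.238],-1.447)
"
```

```text
bubble 278.05 lines [274.72 281.68] mm off (+hook) 0.44
[ 0.61058367 -0.00316797  0.19      ]
t 22.27 grasp [ 0.6276 -0.1212  0.2375] xaxis ang -1.4461 ydir [ 7.9e-03 -6.0e-04 -1.0e+00] w 0.0003 F [ 0.3 -0.3  0.6] M [ 0.02 -0.02  0.  ] q [ 0.3   0.44 -0.27  1.65  0.13  1.06 -1.46]
xyz [-0.387, -0.002, -0.003] rot [-0.005, 0.001, 0.001] mm 116.16954867258866
```

>>> {"api": "step_arm", "payload": {
  "xyz": [
    [-0.1,0,0],
    [-0.2,0,0],
    [-0.3,0,0],
    [-0.387,0,-0.003],
    [-0.387,0,-0.003],
    [-0.387,0,-0.003]
  ],
  "rotation": [
    [-0.005,0,0],
    [-0.005,0,0],
    [-0.005,0,0],
    [-0.005,0,0],
    [-0.005,0,0],
    [-0.005,0,0]
  ]
}}

```text
clock: 23.02
tcp_pos: [0.6111, -0.0071, 0.392]
orientation: [-1.267, 1.117, -1.119]
contact_force: [-0.6, -1.1, -0.4]
grip_width: 0.0003
```

```bash
python3 -c "
from go import *
p,f=grab('scene','h');crop(p,220,140,320,230,'s17.png')
plan([.611,-.006,.211],-1.447)
"
```

```text
t 23.07 grasp [ 0.6111 -0.0079  0.2371] xaxis ang -1.4479 ydir [-2.0e-04 -2.4e-03 -1.0e+00] w -0.0005 F [0.2 0.4 0.3] M [-0.04 -0.03 -0.03] q [ 0.15  0.4  -0.31  1.71  0.14  1.05 -1.66]
xyz [-0.005, 0.087, 0.0] rot [0.0, -0.001, 0.001] mm 26.101686853450097
```

View pics/s17.png

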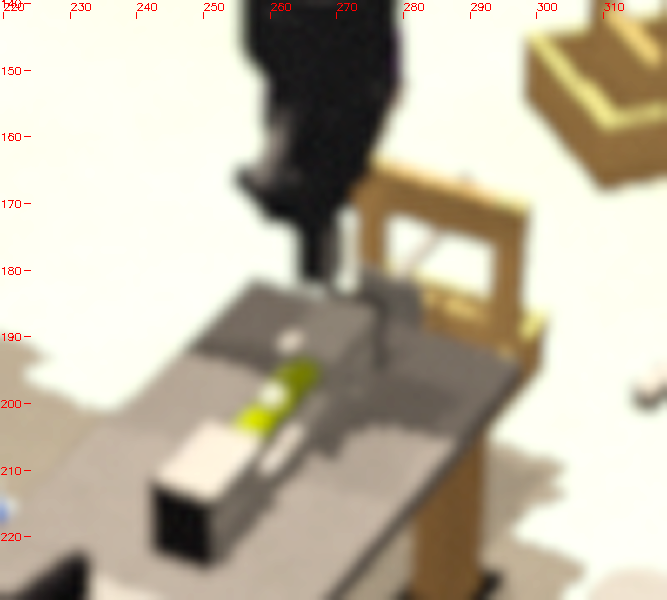

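>>> {"api": "step_arm", "payload": {
  "xyz": [
    [-0.003,0.04,0],
    [-0.003,0.075,0],
    [-0.003,0.087,0],
    [-0.003,0.087,0]
  ],
  "rotation": [
    [0,0,0],
    [0,0,0],
    [0,0,0],
    [0,0,0]
  ]
}}

```text
clock: 23.58
tcp_pos: [0.6109, -0.0068, 0.3654]
orientation: [-1.268, 1.118, -1.119]
contact_force: [0.4, 0.3, -0.3]
grip_width: -0.0001
```

>>> {"api": "step_arm", "payload": {
  "xyz": [
    [0,0.005,0],
    [0,0.005,0]
  ],
  "rotation": [
    [0,0,0],
    [0,0,0]
  ]
}}

```text
clock: 23.82
tcp_pos: [0.611, -0.0068, 0.364]
orientation: [-1.267, 1.118, -1.119]
contact_force: [-0.4, 0.3, -1.0]
grip_width: -0.0001
```

>>> {"api": "step_arm", "payload": {
  "xyz": [
    [0,0.004,0],
    [0,0.004,0]
  ],
  "rotation": [
    [0,0,0],
    [0,0,0]
  ]
}}

```text
clock: 24.08
tcp_pos: [0.6111, -0.0067, 0.3635]
orientation: [-1.267, 1.117, -1.12]
contact_force: [-0.8, 0.5, 4.6]
grip_width: -0.0001
```

>>> {"api": "step_arm", "payload": {
  "xyz": [
    [0,0.004,0],
    [0,0.007,-0.001],
    [0,0.008,-0.001],
    [0,0.008,-0.001]
  ],
  "rotation": [
    [0,0,0],
    [0,0,0],
    [0,0,0],
    [0,0,0]
  ]
}}

```text
clock: 24.58
tcp_pos: [0.6109, -0.0067, 0.3634]
orientation: [-1.266, 1.116, -1.121]
contact_force: [-4.2, -0.9, 14.3]
grip_width: -0.0001
```

```bash
python3 -c "
from bub import *
ps=multi(6);crop(np.uint8(ps),240,135,315,190,'t18.png')
from go import *
p,f=grab('scene','i');crop(p,220,140,320,230,'s18.png');st()"
```

```text
bubble 277.85 lines [274.78 282.07] mm off (+hook) 1.58
t 24.93 grasp [ 0.6111 -0.0071  0.2084] xaxis ang -1.448 ydir [ 0.0014 -0.0028 -1.    ] w -0.0001 F [-5.5 -0.4 14.7] M [-0.07  1.27 -0.01] q [ 0.14  0.43 -0.31  1.74  0.15  0.99 -1.67]
```

View pics/t18.png

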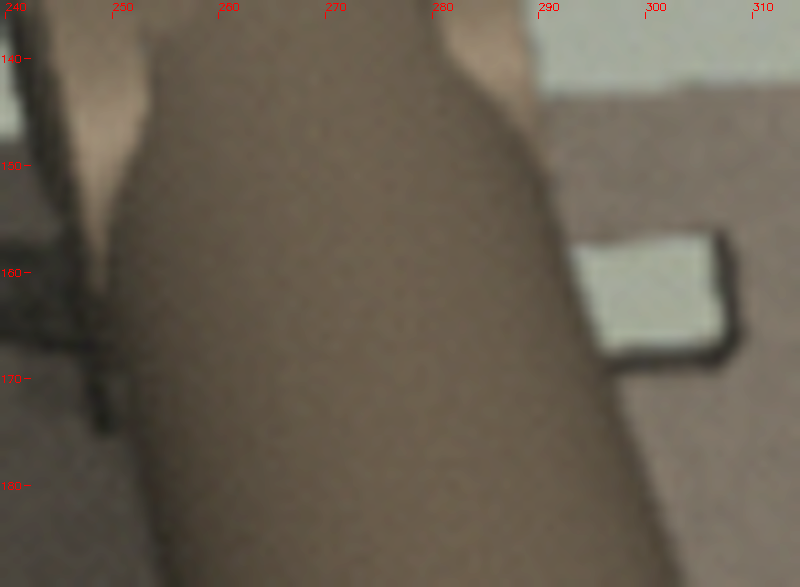

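View pics/s18.png

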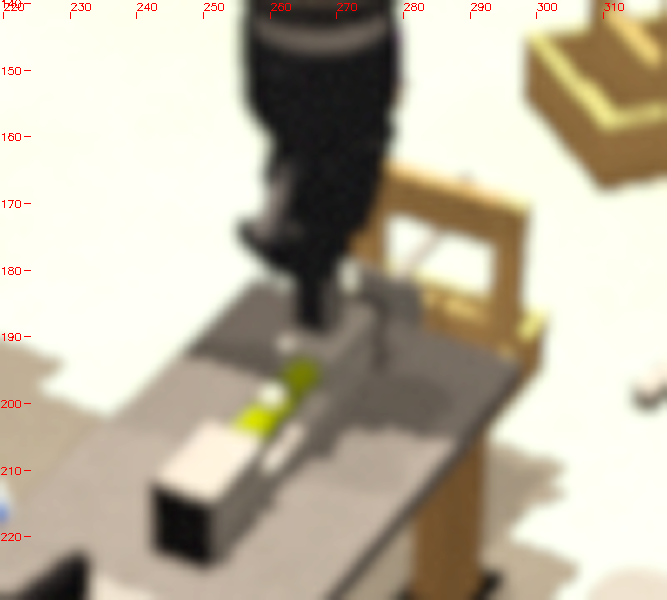

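>>> {"api": "step_arm", "payload": {
  "xyz": [
    [0,0.007,-0.003],
    [0,0.007,-0.004],
    [0,0.007,-0.004],
    [0,0.007,-0.004]
  ],
  "rotation": [
    [0,0,0],
    [0,0,0],
    [0,0,0],
    [0,0,0]
  ]
}}

```text
clock: 25.42
tcp_pos: [0.6103, -0.0067, 0.3634]
orientation: [-1.264, 1.114, -1.123]
contact_force: [-3.3, -0.5, 11.2]
grip_width: -0.0001
```

```bash
python3 -c "
from h import *
from go import st
st()
fr=[grab('scene','j%d'%k)[0].astype(float) for k in range(4)]
o,_,_=st()
def bub(p):
    w=p[193:204,252:268];B=w[:,:,2];y,x=np.mgrid[193:204,252:268]
    # bubble: bright blue, limited near (259.3,198.5)
    m=(abs(x-259.5)<=3)&(abs(y-198.5)<=3);W=np.clip(B-120,0,None)*m
    return (W*x).sum()/W.sum(),(W*y).sum()/W.sum()
for t in ['c','h','i']: print(t,bub(load('scene',t)[0].astype(float)))
print('j',bub(np.mean(fr,0)))
crop(np.uint8(np.mean(fr,0)),225,170,295,230,'s19.png')
_,f=load('scene','c')
L=lambda a:np.array([.6177,-.064,.186])+a*np.array([-.124,.992,0])
print(proj(f,np.array([L(0),L(.01)])))
"
```

```text
t 25.43 grasp [ 0.611  -0.0071  0.2084] xaxis ang -1.4481 ydir [ 0.0044 -0.0029 -1.    ] w -0.0001 F [-3.3 -0.5 11.2] M [-0.08  0.63  0.03] q [ 0.14  0.43 -0.31  1.74  0.16  0.99 -1.67]
t 25.62 grasp [ 0.611  -0.0071  0.2084] xaxis ang -1.4481 ydir [ 0.0044 -0.0029 -1.    ] w -0.0001 F [-3.   0.8 11.2] M [-0.1   0.65  0.03] q [ 0.14  0.43 -0.31  1.74  0.16  0.99 -1.67]
c (np.float64(259.3923705722071), np.float64(198.10626702997274))
h (np.float64(260.0546875), np.float64(198.546875))
i (np.float64(260.02027027027026), np.float64(198.5472972972973))
j (np.float64(260.0738636363636), np.float64(198.57575757575756))
[[258.90088938 198.47849476]
 [260.42403083 196.83835016]]
```

View pics/s19.png

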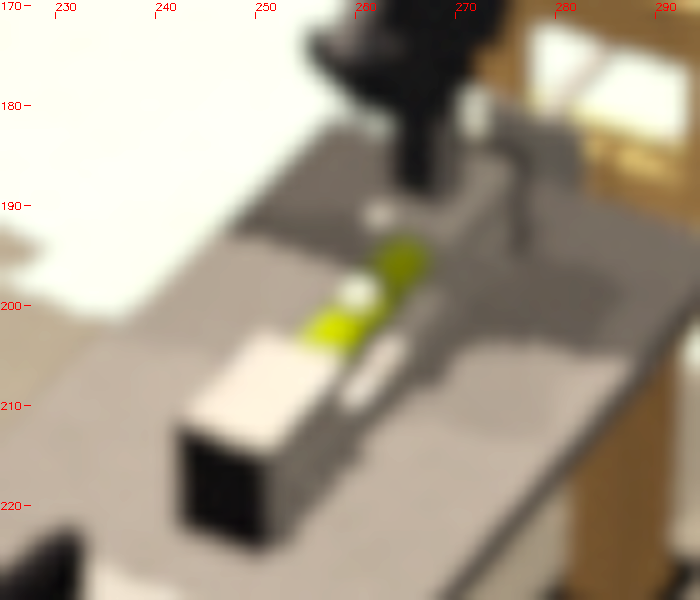

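```bash
python3 -c "
from go import *
st()
from bench import r
print(r.hand_in())"
```

```text
t 25.62 grasp [ 0.611  -0.0071  0.2084] xaxis ang -1.4481 ydir [ 0.0044 -0.0029 -1.    ] w -0.0001 F [-3.   0.8 11.2] M [-0.1   0.65  0.03] q [ 0.14  0.43 -0.31  1.74  0.16  0.99 -1.67]
the job is handed in; nothing more can be done
None
```

I hung the smaller plywood caddy on the hook and let go. Then I turned the T-handle about 1.45 rad counter-clockwise, released it, and pressed the level with the closed fingertips. The job was handed in at 25.6 s, still pressing.

**Press:** The final push was about 11 N down, with about 3 N sideways. My first press, on the level's foot-side face, moved the bubble to about 1.0 mm off centre at 10 N. I lifted off and pressed on the hook-side face instead, because it is nearer the legs and tilts the shelf less.

**Bubble:** It read 0.3 to 0.4 mm off centre, towards the hook, with nothing pressing. In the final press the arm hid the vial from the top camera, so that camera's 1.58 mm reading is meaningless. The scene camera showed the bubble unmoved to about 0.1 pixel (about 0.3 mm) between before and during the press. I did not get an exact final offset.

**Other things:** The last pictures showed the caddy hanging on the hook. I touched nothing else on the bench and saw nothing displaced in the last pictures, though I did not measure the bystanders again.

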